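Re-set a ratcheted display reel to its home stop and index it three clicks

ROBOT

A 7-joint arm with a two-finger parallel gripper is mounted at the origin on the work surface. World frame = base frame: x ahead of the robot, y to its left, z up, the work surface at z = 0. Lengths are in m, angles in degrees, forces in N, time in s.
With the tool pointing down it reaches from about 0.425 to 0.8 m from the base axis. Payload 8.3 kg.
Tool frame: the origin (TCP) lies at the very end of the fingers, on their centre line; the grasp point (between the pads) lies 19 mm behind it (robot.grasp_offset is the distance from the TCP to the grasp point, in m); z points along the fingers, y is the direction in which the jaws open and shut (so a half turn about z gives the same grasp; the last joint's range is limited). The gripper opens to 85 mm and grips with 20 to 120 N. Pads are 22 mm wide; open, the fingers measure 114 mm over their backs; the gripper's body (76 mm by 85 mm) begins 54 mm behind the grasp point. The pads swing forward as they close: fully open they stand 13 mm farther back than shut.
Start: joints at [-72.187, 21.967, 0.94, 78.501, -0.361, 79.538, -2.664], TCP at [0.228, 0.582, 0.231] pointing down, gripper open.
Joint ranges: [-169.22, 169.22], [-14.56, 117.87], [-87.37, 89.26], [10.42, 133.3], [-82.24, 262.24], [0.94, 117.77], [-172.7, 172.7]. Speed limits (degrees/s): [136.94, 136.94, 172.46, 172.46, 180, 180, 180].

INTERFACE

Orientations are given as [roll, pitch, yaw] about the fixed x, y, z axes, in that order (R = Rz(yaw) Ry(pitch) Rx(roll)).
In Python, from workcell import robot gives the robot as it stands.
- The arm moves only by the tool move_arm, never from a script. Its argument "deltas" is a list of rows, each a list of 2 entries, a list of its own where there are three numbers: the shift along the tool's x, y, z in mm, then the turn, a rotation vector about the tool's x, y, z in degrees. In form: [[[x, y, z], [wx, wy, wz]], ...]. A call has 1 to 8 rows; each row shifts and turns the commanded pose from where the row before left it, along the tool's axes as they then stand; what a row does not reach is not made up. A row lasts 1/8 s, in which the tool goes at most 62.5 mm and 10.7 degrees, less where a joint would pass 70% of its speed; a pose out of reach is approached as far as the arm can. A call with a gripper value outside its range is refused whole. "jaw" is the closure, from -1 (fully open) to 1 (shut), set as the call begins (left out, the last holds). The fingers move at their own pace and stop on an object; "squeeze" is the grip in N (left out, the last holds). Time passes only in rows, so rows that do not move let the fingers close. It gives the time, the measured TCP pose, the force and the opening at its end, in the units of the state.
- robot.observe(): the state, without advancing time (a new reading comes with each control period).
- robot.capture(name): name is "scene" or "top" or "wrist"; returns (picture, depth): 480x640x3 uint8, red, green, blue; 480x640 float32, m along the optical axis (not along the pixel's ray), 0 where there is no reading.
- robot.get_calibration(name): a dict with "fx", "fy", "cx", "cy" (pixels), "T" (4x4, takes a point from camera to world coordinates). Camera axes: x right, y down, z forward; pixel columns grow to the right and rows downward; lengths in m; the calibration is good to about 2 mm. A picture is of the moment at which its call begins: read the wrist's pose just before it. get_calibration takes no time and is no camera call; for the wrist camera it gives the pose at the moment of the call.
- robot.hand_in(): hands the job in, once; it reports no verdict.
The state is a dict: "clock": time; "joints": joint angles; "qd": joint speeds; "joint_torque": joint torques, N m; "ee_pos": TCP position; "tool_rot": TCP orientation; "force": force on the tool from outside, world axes, zero at the start; "wrist_torque": the same for the moment, N m; "grip_width": finger opening in m.
Only numpy, scipy, OpenCV 4.12 (cv2) and the standard library are available. Lean on these libraries where they do the work, as an engineer would, in place of code of your own. Each camera call takes 0.05 s, during which the arm holds its last target.

TASK

This reel was left some clicks too far on. Flick the pawl lever out, turn the knob back (anticlockwise) until the reel's lug presses lightly on its home stop, flick the pawl back in, then advance the knob clockwise three clicks past the home stop, one at a time, and ease it back so the tooth rests on the pawl. Be gentle against the stop and the pawl, never forcing them, and leave the other things on the bench alone.

Things in the scene. Friction and masses are not known exactly. Their poses are not given: they have to be found in the camera images.
- reel (a joint): Reel with wing knob, turning about unit's z axis. Rad, grows clockwise from above (forward), -0.3 to 3.3; starts 1.65 to 2.55. One click = 0.393. Tooth of click k resting back on the engaged pawl reads 0.393 k (+-0.02). Home lies between 0.06 and 0.34 by the stop's setting, so the clicks after home are k = 1, 2, 3 (the pawl drops in about 0.03 beyond). Friction 0.12 N m keeps it put.
- pawl (a joint): Pawl lever, turning about pawl_pivot. Rad, grows anticlockwise from above: 0 = fully in a notch, up to about 0.13 while riding on a tooth, 0.5 = fully out (free). An over-centre spring snaps it either way past 0.25 and keeps it there; about 2 N at its post. Engaged, it lets the reel turn clockwise only, adding up to 0.15 N m as a tooth lifts it.
- unit: Reel unit lying on its side, fixed to the bench: two dark steel plates 210 x 210 mm on corner posts, a black reel (158 mm diameter) between; top of the upper plate at 84 mm. Origin at the centre of its underside, on the reel's axis; z up. The pawl is on its -y side. On the upper plate: toothed wheel, knob, lug, stop and pawl.
- knob (a point): Point on the reel's axis at the height to grip the knob (128 mm above the bench). The knob is a black upright wing, 48 mm long, 14 mm thick, from 108 to 142 mm above the bench, on a 26 mm hub. The wing runs along this point's x axis, which turns with the reel. Below 101 mm near the axis is the toothed wheel.
- ratchet: The steel toothed wheel under the knob, 81 mm across, 90 to 100 mm above the bench; part of the reel. Origin on the axis at bench height.
- lug: Steel lug sticking out of the reel below the teeth, to 58 mm from the axis, 8 mm wide, 85 to 95 mm above the bench. Origin on the reel's axis at bench height; its x axis points along the lug. Turning anticlockwise brings its +y side to the home stop.
- home_stop: Home stop: aluminium block 30 x 40 x 12 mm on the upper plate, 68 to 98 mm from the reel's axis, carrying an adjustable upright steel pin, 10 mm diameter, 50 mm from the axis. Origin on the axis at bench height; x axis points at the block; the pin is set up to 0.13 rad either side of it: find home by feel. Press 1 to 6 N (0.05 to 0.3 N m at the knob above friction); over 9 N is forcing it.
- pawl_nose: Nose of the pawl, a 4.4 mm pin, 37 mm from the reel's axis when in. Origin at the pawl's pivot at bench height. More than 25 N between tooth and nose is forcing it (turning back by force while it is in, about 1 N m at the knob, or pressing the pawl hard down on a tooth instead of letting its spring do it).
- pawl_post (a point): Point to grip on the post on the pawl lever's end: upright black cylinder 12 mm in diameter, 98 to 140 mm above the bench, this point at 127 mm (the lever itself lies below 100 mm). About 72 mm from the pivot and, engaged, 82 mm from the reel's axis. It swings 36 mm from in to out, away from the axis.
- pawl_pivot (a point): The pawl's pivot axis, at the height of pawl_post. Fixed on the unit at x 45, y -50 mm.
- screwdriver: Loose screwdriver lying on the bench; leave alone.
- tray: Loose grey plastic tray 130 x 100 x 30 mm; leave alone.
- bearing: Loose steel bearing ring 52 mm across, 14 mm high; leave alone.

How it is judged:
By the outcome, as a careful person would: the job done as asked, in the order asked, and still so for the second after the job is handed in, with the robot touching nothing.
It also fails if it takes over 72 s, if anything falls off the work surface, if the arm or the gripper's body presses on something with over 40 N, if the wrist force passes 120 N, or if a joint passes its speed limit or range.

## Working session

There is one attempt and no reset: what is moved stays moved. The work goes in short steps, Python scripts to look and compute and a tool call to move; the robot and the scene stay as the last step left them, time stands still between calls to the robot, and variables do not carry over. Pictures are saved under pics/ and viewed, and the job is handed in when it is done.

Besides the shell and the picture viewer there is one more tool, called after ">>>" as name([rows], argument=value, ...), one row to a line, values as JSON. move_arm: Moves the arm, as the interface text tells. Its arguments: {"type":"object","properties":{"deltas":{"type":"array","items":{"type":"array"}},"jaw":{"type":"number"},"squeeze":{"type":"number"}},"required":["deltas"]}

```bash
mkdir -p pics; ls; python3 - <<'E'
from workcell import robot
import cv2
print(robot.observe())
for n in ("scene","top"):
    p,d=robot.capture(n); cv2.imwrite(f"pics/{n}0.png",p[:,:,::-1]); 
    import numpy as np; np.save(f"pics/{n}0.npy",d)
    c=robot.get_calibration(n); print(n,c)
E
```

```text
pics
{'clock': 0.0, 'joints': array([-72.18633995,  22.01542407,   0.93772983,  78.56285067,
        -0.3600427 ,  79.53777564,  -2.66379469]), 'qd': array([ 0.0526527 ,  0.02902837, -0.09666711,  0.03608963, -0.03006023,
       -0.03450337,  0.02632374]), 'joint_torque': array([-9.20324674e-04, -6.27601933e+01,  8.43754672e-01, -3.71823907e+01,
        1.65162975e-02,  1.42702713e-02,  3.60860577e-05]), 'ee_pos': array([0.22800754, 0.58137497, 0.23026475]), 'tool_rot': array([-1.79886827e+02,  2.83611533e-03,  1.58587107e+02]), 'force': array([ 0.34975584, -0.56401515,  0.86427341]), 'wrist_torque': array([ 0.01143863,  0.03220909, -0.05269799]), 'grip_width': 0.08570085037624772}
scene {'fx': 587.4244324679642, 'fy': 587.4244324679642, 'cx': 316.5907742728721, 'cy': 240.52187111214198, 'T': array([[-0.85269846,  0.35870447, -0.37978473,  0.95775274],
       [ 0.52232074,  0.57247257, -0.63202547,  0.80750631],
       [-0.00929402, -0.73729659, -0.67550527,  0.95173189],
       [ 0.        ,  0.        ,  0.        ,  1.        ]])}
top {'fx': 603.0034208840068, 'fy': 603.0034208840068, 'cx': 323.2452417368883, 'cy': 243.18033812894458, 'T': array([[-2.49143871e-02, -9.82455443e-01,  1.84825798e-01,
         2.02962374e-01],
       [-9.99688459e-01,  2.42069271e-02, -6.08355492e-03,
         3.51852234e-02],
       [ 1.50275702e-03, -1.84919785e-01, -9.82752469e-01,
         1.74717863e+00],
       [ 0.00000000e+00,  0.00000000e+00,  0.00000000e+00,
         1.00000000e+00]])}
```

View pics/scene0.png

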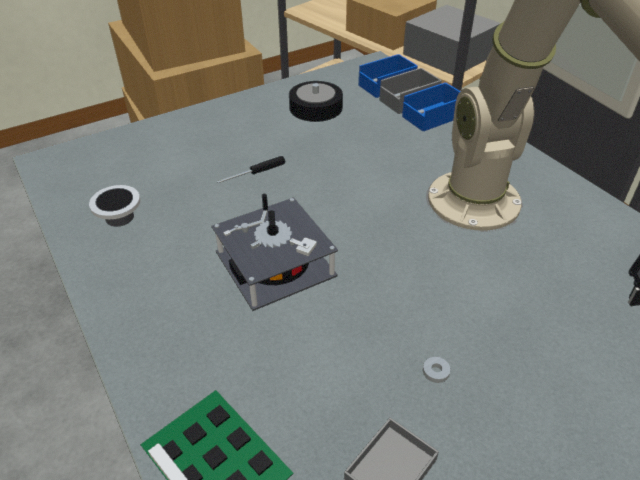

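View pics/top0.png

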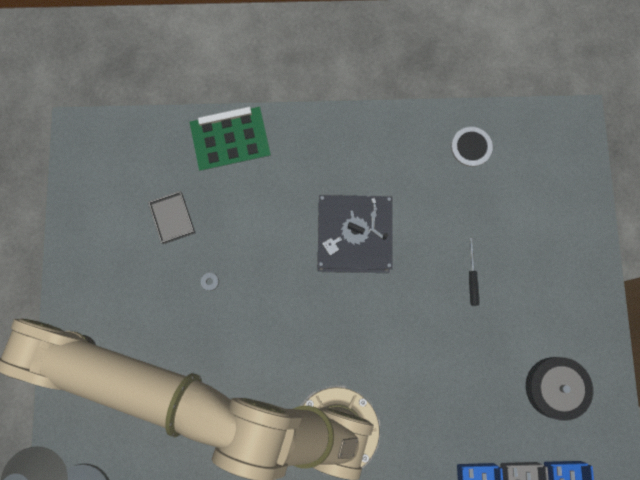

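The top view shows the unit at about (355,233), with its plate corners near (318,196), (392,196), (392,271) and (318,271). The pawl is on the right side. I'll enlarge it.

```bash
cat > h.py <<'E'
import numpy as np, cv2
from workcell import robot
def ray(c,u,v):
    d=np.array([(u-c['cx'])/c['fx'],(v-c['cy'])/c['fy'],1.0]); T=c['T']
    return T[:3,3],T[:3,:3]@d
def at_z(c,u,v,z):
    o,d=ray(c,u,v); return o+d*(z-o[2])/d[2]
def proj(c,p):
    T=c['T']; q=T[:3,:3].T@(np.asarray(p)-T[:3,3]); return np.array([c['fx']*q[0]/q[2]+c['cx'],c['fy']*q[1]/q[2]+c['cy']])
def crop(img,x0,y0,x1,y1,s,fn):
    cv2.imwrite(fn,cv2.resize(img[y0:y1,x0:x1],None,fx=s,fy=s,interpolation=cv2.INTER_CUBIC))
E
python3 - <<'E'
from h import *
i=cv2.imread('pics/top0.png'); crop(i,305,185,405,285,6,'pics/topc.png')
i=cv2.imread('pics/scene0.png'); crop(i,200,185,350,310,5,'pics/scenec.png')
E
```

```text
(no output)
```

View pics/topc.png

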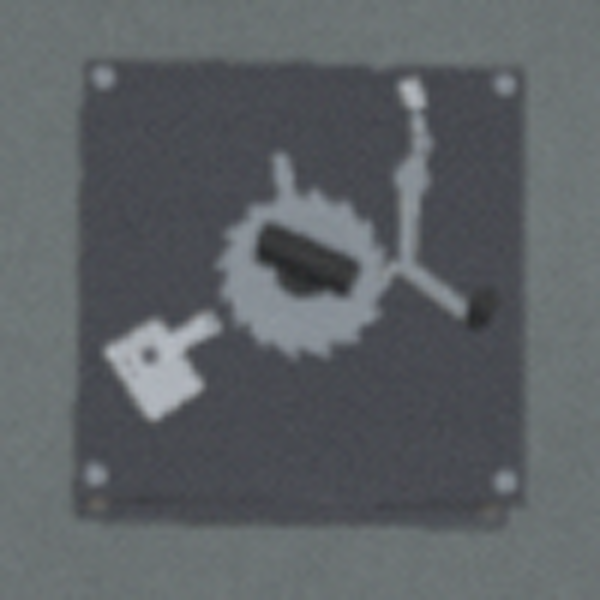

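View pics/scenec.png

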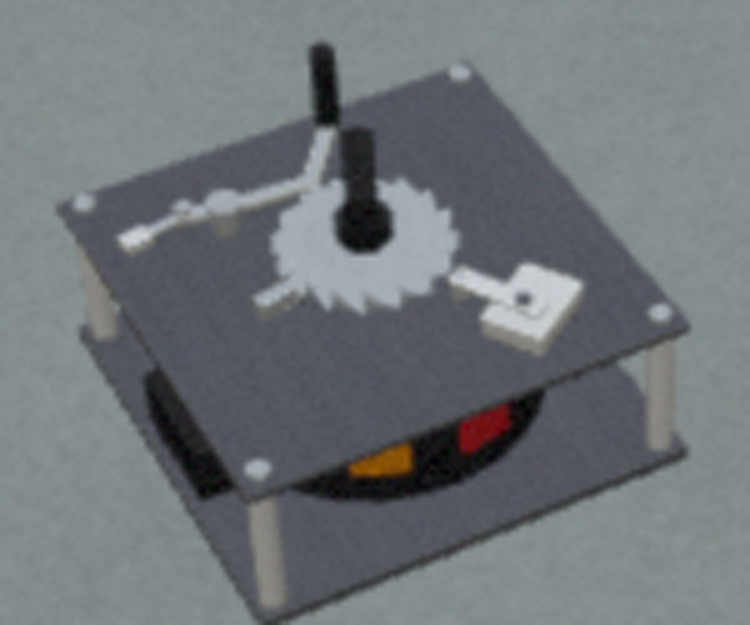

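```bash
python3 - <<'E'
from h import *
c=robot.get_calibration('top')
f=lambda x,y,z: at_z(c,305+(x+.5)/6-.5,185+(y+.5)/6-.5,z)
P=[f(*p,0.086) for p in [(103,77),(505,85),(506,482),(95,474)]]
for p in P: print(p)
cen=np.mean(P,0); print('cen',cen)
a=[np.degrees(np.arctan2(*(P[i]-P[j])[[1,0]])) for i,j in [(0,3),(1,2)]]
b=[np.degrees(np.arctan2(*(P[i]-P[j])[[1,0]]))-90 for i,j in [(0,1),(3,2)]]
print(a,b)
yaw=np.radians(np.mean(a+b)); R=np.array([[np.cos(yaw),-np.sin(yaw)],[np.sin(yaw),np.cos(yaw)]])
for n,x,y,z in [('pivot',412,180,.098),('post top',487,297,.14),('lug tip',279,153,.095),('block', 155,370,.096),('pin',213,322,.095),('wing a',262,235,.142),('wing b',356,282,.142)]:
    p=f(x,y,z); l=R.T@(p[:2]-cen[:2]); print(n,p,'local',l, 'r',np.hypot(*l),'ang',np.degrees(np.arctan2(l[1],l[0])))
# scene camera
s=robot.get_calibration('scene')
g=lambda x,y,z: at_z(s,200+x/5,185+y/5,z)
print('scene cen',np.mean([g(*p,.086) for p in [(84,203),(459,73),(660,313),(257,469)]],0))
E
```

```text
[0.64786919 0.02585354 0.086     ]
[ 0.639288   -0.16447931  0.086     ]
[ 0.44930112 -0.15638765  0.086     ]
[0.45776293 0.03421919 0.086     ]
cen [ 0.54855531 -0.06519856  0.086     ]
[np.float64(-2.5196818352707484), np.float64(-2.4387897932439406)] [np.float64(-2.581442200517202), np.float64(-2.5419201549446484)]
pivot [ 0.59135815 -0.11744847  0.098     ] local [ 0.04505918 -0.05031706] r 0.06754358662459224 ang -48.15539391442101
post top [ 0.52620795 -0.14536631  0.14      ] local [-0.01880028 -0.08107295] r 0.08322423681815176 ang -103.05575212890197
lug tip [ 0.60660601 -0.05581067  0.095     ] local [0.0575817  0.01193165] r 0.058804904167377735 ang 11.706733383955987
block [0.50431477 0.00522347 0.096     ] local [-0.04729463  0.06840838] r 0.08316542348393784 ang 124.65832593029481
pin [ 0.5265335  -0.02239609  0.095     ] local [-0.02388279  0.04179262] r 0.048135341316351485 ang 119.74622018058172
wing a [ 0.55703678 -0.04422093  0.142     ] local [0.00755075 0.02133032] r 0.022627332310293048 ang 70.50648278151367
wing b [ 0.53419726 -0.08609515  0.142     ] local [-0.01342521 -0.02150779] r 0.025353919787946138 ang -121.97250038545603
scene cen [ 0.54499038 -0.06498252  0.086     ]
```

```bash
cat >> h.py <<'E'
from scipy.spatial.transform import Rotation as Ro
def pose():
    o=robot.observe(); T=np.eye(4); T[:3,3]=o['ee_pos']; T[:3,:3]=Ro.from_euler('xyz',o['tool_rot'],degrees=True).as_matrix(); return T,o
def to(x,y,z,yaw):
    "tool-frame delta (mm) and turn (deg rotvec) from commanded=measured pose to target"
    T,o=pose(); G=np.eye(4); G[:3,3]=[x,y,z]; G[:3,:3]=Ro.from_euler('xyz',[180,0,yaw],degrees=True).as_matrix()
    D=np.linalg.inv(T)@G
    print('start-axes shift mm',(D[:3,3]*1000).round(1),'turn',np.degrees(Ro.from_matrix(D[:3,:3]).as_rotvec()).round(2))
    return D
E
python3 - <<'E'
from h import *
T,o=pose(); W=robot.get_calibration('wrist'); print(np.round(np.linalg.inv(T)@W['T'],3), W['fx'])
to(0.47,-0.065,0.30,80)
E
```

```text
[[ 0.    -0.956 -0.293  0.075]
 [ 1.     0.001 -0.001  0.   ]
 [ 0.001 -0.293  0.956 -0.143]
 [ 0.     0.     0.     1.   ]] 379.4670769835729
start-axes shift mm [-461.3 -513.6  -68.7] turn [-8.000e-02  7.000e-02  7.859e+01]
```

```bash
cat >> h.py <<'E'
def plan(x,y,z,yaw,n,yaw0=None,p0=None):
    o=robot.observe(); p=np.array(o['ee_pos'] if p0 is None else p0,float); y0=o['tool_rot'][2] if yaw0 is None else yaw0
    g=np.array([x,y,z]); dy=(yaw-y0)
    out=[]; cp=p.copy(); cy=y0
    for i in range(1,n+1):
        t=p+(g-p)*i/n
        R=Ro.from_euler('xyz',[180,0,cy],degrees=True).as_matrix()
        s=np.round(R.T@(t-cp)*1000,1); w=round(-dy/n,2)
        cp=cp+R@s/1000; cy-=w; out.append([s.tolist(),[0,0,w]])
    print(str(out).replace(' ','')); print('end',cp,cy)
E
python3 - <<'E'
from h import *
plan(0.5475,-0.065,0.22,38,16)
E
```

```text
[[[-33.3,-30.3,0.6],[0,0,np.float64(7.54)]],[[-37.1,-25.7,0.7],[0,0,np.float64(7.54)]],[[-40.1,-20.6,0.6],[0,0,np.float64(7.54)]],[[-42.4,-15.2,0.7],[0,0,np.float64(7.54)]],[[-44.1,-9.5,0.6],[0,0,np.float64(7.54)]],[[-44.9,-3.6,0.7],[0,0,np.float64(7.54)]],[[-45.0,2.3,0.6],[0,0,np.float64(7.54)]],[[-44.3,8.2,0.7],[0,0,np.float64(7.54)]],[[-42.8,14.0,0.6],[0,0,np.float64(7.54)]],[[-40.7,19.4,0.7],[0,0,np.float64(7.54)]],[[-37.7,24.7,0.6],[0,0,np.float64(7.54)]],[[-34.2,29.3,0.7],[0,0,np.float64(7.54)]],[[-30.1,33.6,0.6],[0,0,np.float64(7.54)]],[[-25.3,37.3,0.7],[0,0,np.float64(7.54)]],[[-20.3,40.2,0.6],[0,0,np.float64(7.54)]],[[-14.8,42.6,0.7],[0,0,np.float64(7.54)]]]
end [ 0.54753393 -0.06499012  0.21998188] 37.94753862580217
```

>>> move_arm([
  [[-33.3,-30.3,0.6],[0,0,7.5]],
  [[-37.1,-25.7,0.7],[0,0,7.5]],
  [[-40.1,-20.6,0.6],[0,0,7.5]],
  [[-42.4,-15.2,0.7],[0,0,7.5]],
  [[-44.1,-9.5,0.6],[0,0,7.5]],
  [[-44.9,-3.6,0.7],[0,0,7.5]],
  [[-45,2.3,0.6],[0,0,7.5]],
  [[-44.3,8.2,0.7],[0,0,7.5]],
], jaw=0.3, squeeze=40)

```text
clock: 1.1
ee_pos: [0.3889, 0.2574, 0.2258]
tool_rot: [-180.0, 0.0, 98.3]
force: [0.0, 0.1, 0.1]
grip_width: 0.0298
```

>>> move_arm([
  [[-42.8,14,0.6],[0,0,7.5]],
  [[-40.7,19.4,0.7],[0,0,7.5]],
  [[-37.7,24.7,0.6],[0,0,7.5]],
  [[-34.2,29.3,0.7],[0,0,7.5]],
  [[-30.1,33.6,0.6],[0,0,7.5]],
  [[-25.3,37.3,0.7],[0,0,7.5]],
  [[-20.3,40.2,0.6],[0,0,7.5]],
  [[-14.8,42.6,0.7],[0,0,7.5]],
])

```text
clock: 2.1
ee_pos: [0.5513, -0.064, 0.2206]
tool_rot: [-180.0, 0.0, 38.4]
force: [1.0, 1.7, -1.1]
grip_width: 0.0299
```

>>> move_arm([
  [[0,0,0],[0,0,0]],
  [[0,0,0],[0,0,0]],
])

```text
clock: 2.35
ee_pos: [0.5507, -0.0625, 0.2203]
tool_rot: [-180.0, 0.1, 38.6]
force: [-0.6, 0.1, 0.9]
grip_width: 0.0297
```

```bash
python3 - <<'E'
from h import *
import pickle
T,o=pose(); c=robot.get_calibration('wrist'); p,d=robot.capture('wrist'); cv2.imwrite('pics/w1.png',p[:,:,::-1]); pickle.dump((T,o,c,d),open('pics/w1.pkl','wb'))
print(o['ee_pos'],o['tool_rot'],o['grip_width'],o['force'],o['clock'])
E
```

```text
[ 0.55072604 -0.06253058  0.22034016] [-1.79952586e+02  5.27200198e-02  3.86255638e+01] 0.029719598649006904 [-0.60737353  0.13529516  0.8779377 ] 2.35
```

View pics/w1.png

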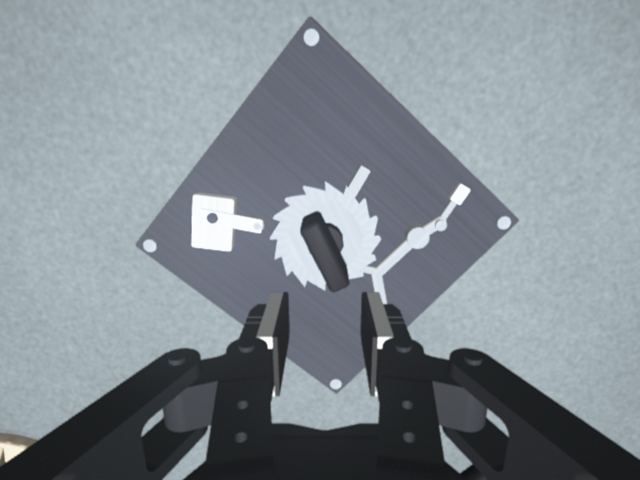

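The wrist view shows the bolts at (312,37), (504,223), (336,384) and (150,246). The pivot is at (418,237), the stop pin at (258,226) and the lug tip at (364,170). The wing's top runs from about (311,214) to (340,287).

```bash
python3 - <<'E'
from h import *
import pickle
T,o,c,d=pickle.load(open('pics/w1.pkl','rb'))
i=cv2.imread('pics/w1.png'); crop(i,240,150,400,310,5,'pics/w1c.png')
P=[at_z(c,*p,0.086) for p in [(312,37),(504,223),(336,384),(150,246)]]
for p in P: print(p)
# bolts order: which corner?
cen=np.mean(P,0); print(cen)
for q in P: print(np.degrees(np.arctan2(*(q-cen)[[1,0]])), np.hypot(*(q-cen)[:2]))
yaw=np.radians(-2.5); R=np.array([[np.cos(yaw),-np.sin(yaw)],[np.sin(yaw),np.cos(yaw)]])
for n,u,v,z in [('pivot',418,237,.1),('lugtip',364,170,.095),('pin',258,226,.1),('wa',311,214,.142),('wb',340,287,.142)]:
    p=at_z(c,u,v,z); l=R.T@(p-cen)[:2]; print(n,p,l,np.hypot(*l),np.degrees(np.arctan2(l[1],l[0])))
E
```

```text
[0.64674676 0.02470453 0.086     ]
[ 0.63796272 -0.16638105  0.086     ]
[ 0.44711258 -0.15812504  0.086     ]
[0.45531665 0.0329592  0.086     ]
[ 0.54678468 -0.06671059  0.086     ]
42.442851758345064 0.135459007516908
-47.54787987150337 0.1350838082356303
-137.47444937695417 0.13524469956768914
132.54293384260183 0.13527922058157965
pivot [ 0.59030083 -0.11772048  0.1       ] [ 0.04569976 -0.0490632 ] 0.06704972099012431 -47.032757694807316
lugtip [ 0.60237297 -0.05671701  0.095     ] [0.05509947 0.0124088 ] 0.05647946312884718 12.691682970333444
pin [ 0.52458692 -0.02226596  0.1       ] [-0.02411528  0.04343407] 0.04967962370819645 119.03972113122907
wa [ 0.56392034 -0.04163995  0.142     ] [0.01602578 0.02579422] 0.03036720988397626 58.1475783645465
wb [ 0.53800053 -0.08530349  0.142     ] [-0.00796478 -0.01895836] 0.020563491390704083 -112.78823105309279
```

View pics/w1c.png

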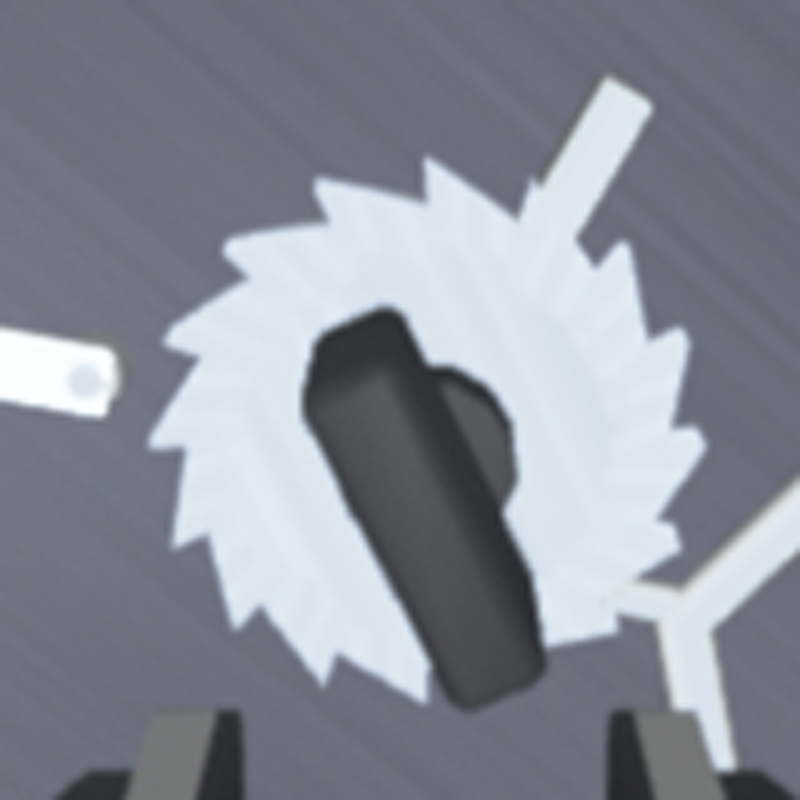

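```bash
python3 - <<'E'
from h import *
import pickle
T,o,c,d=pickle.load(open('pics/w1.pkl','rb'))
cen=np.array([.5468,-.0667]);yaw=np.radians(-2.5); R=np.array([[np.cos(yaw),-np.sin(yaw)],[np.sin(yaw),np.cos(yaw)]])
Q=[at_z(c,240+(x+.5)/5-.5,150+(y+.5)/5-.5,.142) for x,y in [(308,400),(415,365),(540,660),(455,705)]]
a=(Q[0]+Q[1])/2;b=(Q[2]+Q[3])/2
print(a,b,(a+b)/2,np.linalg.norm(a-b),np.degrees(np.arctan2(*(a-b)[[1,0]])),[np.degrees(np.arctan2(*(Q[i]-Q[j])[[1,0]])) for i,j in [(0,3),(1,2)]])
# lug direction: mid-line
L=[at_z(c,240+(x+.5)/5-.5,150+(y+.5)/5-.5,.095) for x,y in [(628,92),(556,210)]]
print('lug dir local',np.degrees(np.arctan2(*(L[0]-L[1])[[1,0]]))+2.5, np.degrees(np.arctan2(*((L[0]-np.r_[cen,0])[[1,0]])))+2.5)
E2=R@np.array([45,-50])/1000+cen; print('pivot',E2)
# post: dist 72 from pivot and 82 from axis
from math import *
dd=hypot(45,50); 
# local angle
A=degrees(atan2(-50,45)); cosb=(82**2+dd**2-72**2)/(2*82*dd); an=A-degrees(acos(cosb)); l=np.array([cos(radians(an)),sin(radians(an))])*.082
print('post local',l,'world',R@l+cen)
piv=np.array([.045,-.05])
for th in (.25,.5):
    r=l-piv; m=np.array([[cos(th),-sin(th)],[sin(th),cos(th)]])@r+piv; print(th,m,R@m+cen)
plan(*(R@l+cen),0.17,38,4,p0=o['ee_pos'],yaw0=38)
E
```

```text
[ 0.55834408 -0.04666948  0.142     ] [ 0.53810278 -0.08445495  0.142     ] [ 0.54822343 -0.06556222  0.142     ] 0.04286550808603327 61.82249363365916 [np.float64(62.697534127661335), np.float64(60.89336793235861)]
lug dir local 10.767576779368158 12.643241236657257
pivot [ 0.5895762  -0.11861528]
post local [-0.02075533 -0.07932979] world [ 0.52260411 -0.14504896]
0.25 [-0.01145485 -0.09468613] [ 0.5312259  -0.16079636]
0.5 [ 0.00135572 -0.1072641 ] [ 0.54347564 -0.17392114]
[[[-18.2,11.9,12.6],[0,0,0.0]],[[-18.3,12.0,12.6],[0,0,0.0]],[[-18.2,11.9,12.6],[0,0,0.0]],[[-18.3,11.9,12.5],[0,0,0.0]]]
end [ 0.52256831 -0.14506198  0.17004016] 38.0
```

```bash
python3 - <<'E'
from h import *
plan(0.5237,-0.1450,0.107,36,8)
E
```

```text
[[[-9.1,6.0,14.2],[0,0,np.float64(0.34)]],[[-9.1,6.1,14.2],[0,0,np.float64(0.34)]],[[-9.1,6.1,14.1],[0,0,np.float64(0.34)]],[[-9.0,6.1,14.2],[0,0,np.float64(0.34)]],[[-9.0,6.3,14.2],[0,0,np.float64(0.34)]],[[-9.0,6.2,14.2],[0,0,np.float64(0.34)]],[[-8.9,6.4,14.2],[0,0,np.float64(0.34)]],[[-8.9,6.3,14.2],[0,0,np.float64(0.34)]]]
end [ 0.52367157 -0.14497382  0.1069651 ] 35.97782329231777
```

>>> move_arm([
  [[-24,16.2,5],[0,0,0.9]],
  [[-24,16.2,5],[0,0,0.9]],
  [[-24,17,5],[0,0,0.9]],
  [[0,0,20],[0,0,0]],
  [[0,0,0],[0,0,0]],
  [[0,0,0],[0,0,0]],
])

```text
clock: 3.15
ee_pos: [0.5244, -0.1456, 0.1864]
tool_rot: [180.0, -0.0, 36.0]
force: [-0.0, -0.6, -0.0]
grip_width: 0.0297
```

```bash
python3 - <<'E'
from h import *
import pickle
T,o=pose(); c=robot.get_calibration('wrist'); p,d=robot.capture('wrist'); cv2.imwrite('pics/w2.png',p[:,:,::-1]); pickle.dump((T,o,c,d),open('pics/w2.pkl','wb'))
print(o['ee_pos'],o['tool_rot'],o['grip_width'],o['force'],o['wrist_torque'],o['clock'])
to(0.5237,-0.1450,0.107,36)
E
```

```text
[ 0.524372   -0.14557984  0.18643153] [ 1.79998132e+02 -2.14313800e-02  3.59519790e+01] 0.02969434376829482 [-0.02767364 -0.62913642 -0.03731806] [-0.02522736  0.01478912  0.03292007] 3.15
start-axes shift mm [-0.4 -1.1 79.6] turn [ 0.02 -0.04 -0.05]
```

View pics/w2.png

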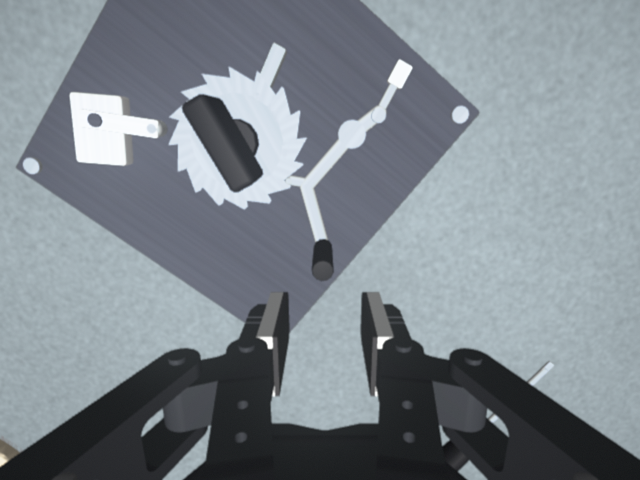

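The post's top centre is at about (322,270), and the finger centre line is at about column 324.

```bash
python3 - <<'E'
from h import *
import pickle
T,o,c,d=pickle.load(open('pics/w2.pkl','rb'))
p=at_z(c,322.5,270.5,.14); print(p, (np.linalg.inv(T)@np.r_[p,1])[:3]*1000)
P=[at_z(c,*q,.086) for q in [(461,115),(31,166)]]; m=(P[0]+P[1])/2; print(P,m,np.linalg.norm(P[0]-P[1]))
E
```

```text
[ 0.52359635 -0.14482303  0.14      ] [-0.20093608 -1.06955039 46.43141977]
[array([ 0.63829193, -0.16600896,  0.086     ]), array([0.45533265, 0.03389361, 0.086     ])] [ 0.54681229 -0.06605767  0.086     ] 0.2709891747035172
```

>>> move_arm([
  [[-0.3,-1,26],[0,0,0]],
  [[0,0,26],[0,0,0]],
  [[0,0,18],[0,0,0]],
  [[0,0,9],[0,0,0]],
  [[0,0,0],[0,0,0]],
])

```text
clock: 3.82
ee_pos: [0.5234, -0.1454, 0.1069]
tool_rot: [-180.0, 0.0, 35.9]
force: [0.3, 0.5, 0.1]
grip_width: 0.0297
```

>>> move_arm([
  [[0,5,0],[0,0,0]],
  [[0,5,0],[0,0,0]],
  [[0,5,0],[0,0,0]],
  [[0,5,0],[0,0,0]],
  [[0,5,0],[0,0,0]],
  [[0,5,0],[0,0,0]],
  [[0,3,0],[0,0,0]],
  [[0,0,0],[0,0,0]],
])

```text
clock: 4.82
ee_pos: [0.5429, -0.1724, 0.1069]
tool_rot: [180.0, 0.0, 35.9]
force: [-0.4, -0.7, 0.5]
grip_width: 0.0299
```

>>> move_arm([
  [[0,0,-25],[0,0,0]],
  [[0,0,-35],[0,0,0]],
  [[0,0,-30],[0,0,0]],
  [[0,0,0],[0,0,0]],
], jaw=0)

```text
clock: 5.32
ee_pos: [0.544, -0.1726, 0.1994]
tool_rot: [179.8, -0.2, 35.9]
force: [0.1, -0.6, -0.9]
grip_width: 0.0428
```

```bash
cat >> h.py <<'E'
import pickle
def snap(n,k='wrist'):
    T,o=pose(); c=robot.get_calibration(k); p,d=robot.capture(k); cv2.imwrite(f'pics/{n}.png',p[:,:,::-1]); pickle.dump((T,o,c,d),open(f'pics/{n}.pkl','wb'))
    print(o['ee_pos'],o['tool_rot'],o['grip_width'],o['force'],o['wrist_torque'],o['clock'])
E
python3 - <<'E'
from h import *
snap('w3')
plan(0.547,-0.066,0.18,61.7,8)
E
```

```text
[ 0.54403365 -0.17261089  0.1994128 ] [179.82160245  -0.19128733  35.8908298 ] 0.04284345026372598 [ 0.07133016 -0.57784645 -0.87653931] [ 0.03726233 -0.00796096  0.01928042] 5.325
[[[8.2,-10.5,2.2],[0,0,np.float64(-3.22)]],[[8.7,-10.0,2.2],[0,0,np.float64(-3.22)]],[[9.3,-9.5,2.3],[0,0,np.float64(-3.22)]],[[9.8,-8.9,2.2],[0,0,np.float64(-3.22)]],[[10.3,-8.4,2.2],[0,0,np.float64(-3.22)]],[[10.7,-7.8,2.2],[0,0,np.float64(-3.22)]],[[11.2,-7.2,2.2],[0,0,np.float64(-3.22)]],[[11.5,-6.6,2.2],[0,0,np.float64(-3.22)]]]
end [ 0.54697012 -0.06600831  0.18004468] 61.66070089081819
```

View pics/w3.png

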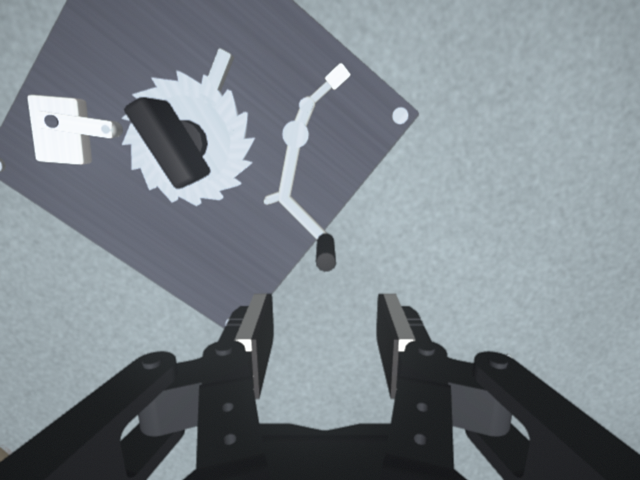

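The pawl is out, with its post at (326,260) and the nose clear of the teeth. Next I move over the knob.

>>> move_arm([
  [[8.2,-10.5,2.2],[0,0,-3.2]],
  [[8.7,-10,2.2],[0,0,-3.2]],
  [[9.3,-9.5,2.2],[0,0,-3.2]],
  [[9.8,-8.9,2.2],[0,0,-3.2]],
  [[10.3,-8.4,2.2],[0,0,-3.2]],
  [[10.7,-7.8,2.2],[0,0,-3.3]],
  [[11.2,-7.2,2.2],[0,0,-3.3]],
  [[11.5,-6.6,2.2],[0,0,-3.3]],
])

```text
clock: 6.38
ee_pos: [0.5466, -0.0651, 0.1792]
tool_rot: [180.0, -0.0, 62.0]
force: [0.8, -0.3, 0.5]
grip_width: 0.0426
```

>>> move_arm([
  [[0,0,0],[0,0,0]],
  [[0,0,0],[0,0,0]],
])

```text
clock: 6.62
ee_pos: [0.5465, -0.0665, 0.1794]
tool_rot: [180.0, 0.0, 61.7]
force: [-0.2, -0.1, -0.4]
grip_width: 0.0424
```

```bash
python3 - <<'E'
from h import *
snap('w4'); to(0.547,-0.066,0.110,61.7)
i=cv2.imread('pics/w4.png'); crop(i,220,160,420,310,4,'pics/w4c.png')
E
```

```text
[ 0.54652129 -0.06650935  0.17938313] [1.79985331e+02 1.41845859e-02 6.17242107e+01] 0.04242860092035056 [-0.18970865 -0.10884262 -0.39547126] [-0.03417828 -0.04377216 -0.05675781] 6.625
start-axes shift mm [ 0.9  0.1 69.4] turn [ 0.02  0.02 -0.  ]
```

View pics/w4c.png

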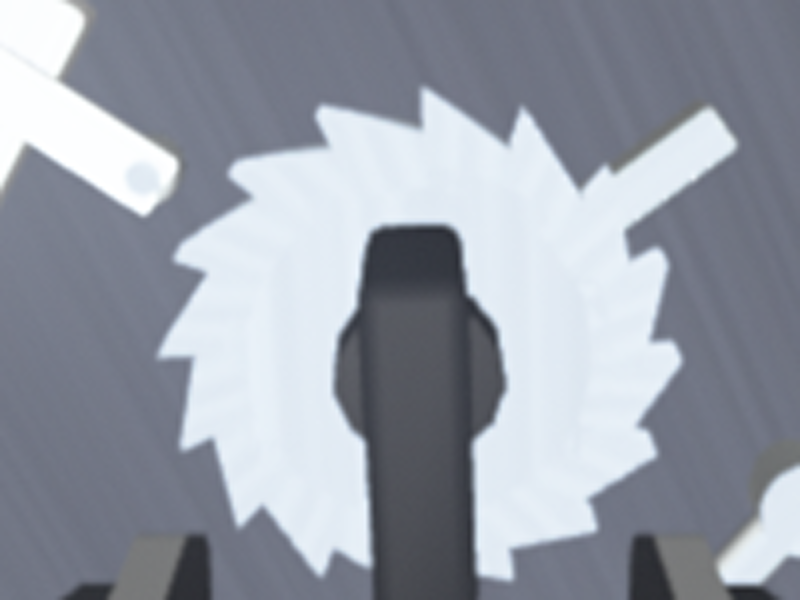

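```bash
python3 - <<'E'
from h import *
T,o,c,d=pickle.load(open('pics/w4.pkl','rb'))
Ti=np.linalg.inv(T)
f=lambda x,y,z=.142:(Ti@np.r_[at_z(c,220+(x+.5)/4-.5,160+(y+.5)/4-.5,z),1])[:2]*1000
for a,b in [((361,300),(375,590)),((467,300),(477,590))]:
    A=f(*a);B=f(*b); print(A,B,np.degrees(np.arctan2(A[1]-B[1],A[0]-B[0])))
print('hub', f(337,375,.108),f(503,375,.108))
E
```

```text
[22.41221478 -7.15217303] [-17.36795807  -5.75059848] -2.017867110186861
[22.41056233  5.99397868] [-17.37357446   7.68514899] -2.4341013364441206
hub [  0.83484566 -12.20495367] [ 0.82992893 12.63052719]
```

>>> move_arm([
  [[0.8,0.2,25],[0,0,-1.7]],
  [[0,0,25],[0,0,0]],
  [[0,0,15],[0,0,0]],
  [[0,0,4],[0,0,0]],
  [[0,0,0],[0,0,0]],
])

```text
clock: 7.3
ee_pos: [0.5474, -0.0657, 0.1107]
tool_rot: [180.0, 0.0, 63.5]
force: [-0.0, 0.4, -0.1]
grip_width: 0.0428
```

>>> move_arm([
  [[0,0,0],[0,0,0]],
  [[0,0,0],[0,0,0]],
  [[0,0,0],[0,0,0]],
  [[0,0,0],[0,0,0]],
], jaw=1, squeeze=40)

```text
clock: 7.8
ee_pos: [0.5473, -0.0652, 0.1115]
tool_rot: [180.0, -0.1, 63.5]
force: [-4.2, 1.6, 8.0]
grip_width: 0.0136
```

```bash
python3 - <<'E'
from h import *
T,o=pose(); print(o)
E
```

```text
{'clock': 7.8, 'joints': array([-24.74174947,  20.37545804,  34.87465657, 100.84382048,
       -12.99412062,  62.78303306, -12.07673363]), 'qd': array([-0.15536554,  0.077173  , -0.05426431, -0.05345346, -0.05321216,
       -0.00290916, -0.01059923]), 'joint_torque': array([  0.3619239 , -45.99027872,   7.68376261, -32.19871402,
         0.05405814,  -1.4310145 ,   0.04782537]), 'ee_pos': array([ 0.54725945, -0.06517102,  0.11148664]), 'tool_rot': array([ 1.79982506e+02, -5.97125752e-02,  6.34890669e+01]), 'force': array([-4.22586879,  1.62430173,  8.03468372]), 'wrist_torque': array([ 0.18717142,  0.83291191, -0.08400562]), 'grip_width': 0.0135777417276621}
```

>>> move_arm([
  [[0,0,0],[0,0,-3]],
  [[0,0,0],[0,0,-6]],
  [[0,0,0],[0,0,-6]],
  [[0,0,0],[0,0,-6]],
  [[0,0,0],[0,0,-6]],
  [[0,0,0],[0,0,-3]],
  [[0,0,0],[0,0,0]],
  [[0,0,0],[0,0,0]],
])

```text
clock: 8.8
ee_pos: [0.547, -0.0651, 0.1115]
tool_rot: [180.0, -0.1, 93.5]
force: [-6.3, 1.4, 8.4]
grip_width: 0.0135
```

```bash
cat >> h.py <<'E'
def st():
    o=robot.observe(); np.set_printoptions(precision=3,suppress=True)
    print('t',round(o['clock'],2),'pos',o['ee_pos']*1000,'rot',o['tool_rot'],'F',o['force'],'M',o['wrist_torque'],'j7',o['joints'][6],'tau7',o['joint_torque'][6],'tau',o['joint_torque'],'w',o['grip_width']*1000)
E
python3 -c "
from h import *
st()"
```

```text
t 8.8 pos [546.96  -65.09  111.502] rot [179.985  -0.053  93.502] F [-6.32   1.379  8.441] M [0.301 1.11  0.107] j7 15.952686317222533 tau7 -0.10169795947149396 tau [  0.575 -46.761   6.614 -32.796   0.015  -1.94   -0.102] w 13.462911646198753
```

>>> move_arm([
  [[0.4,-0.2,-0.6],[0,0,-6]],
  [[0,0,0],[0,0,-8]],
  [[0,0,0],[0,0,-8]],
  [[0,0,0],[0,0,-8]],
  [[0,0,0],[0,0,-8]],
  [[0,0,0],[0,0,-6]],
  [[0,0,0],[0,0,-2]],
  [[0,0,0],[0,0,0]],
])

```text
clock: 9.8
ee_pos: [0.5465, -0.0652, 0.1115]
tool_rot: [-180.0, -0.0, 139.4]
force: [-5.5, -0.5, 6.2]
grip_width: 0.0133
```

```bash
python3 - <<'E'
from h import *
st()
snap('t5','top')
i=cv2.imread('pics/top5.png' if 0 else 'pics/t5.png'); crop(i,305,185,405,285,6,'pics/t5c.png')
snap('s5','scene'); i=cv2.imread('pics/s5.png'); crop(i,200,150,360,310,5,'pics/s5c.png')
E
```

```text
t 9.8 pos [546.502 -65.234 111.499] rot [-179.987   -0.022  139.418] F [-5.526 -0.521  6.208] M [-0.004  1.141  0.111] j7 59.22060304617777 tau7 0.17405003774911165 tau [ -0.378 -49.321   4.14  -33.844  -0.352  -1.865   0.174] w 13.277459655779785
[ 0.547 -0.065  0.111] [-179.987   -0.022  139.418] 0.013277459655779785 [-5.526 -0.521  6.208] [-0.004  1.141  0.111] 9.8
[ 0.546 -0.065  0.112] [-179.985   -0.02   139.393] 0.013230099529748018 [-5.636 -0.471  5.223] [-0.003  1.08   0.09 ] 9.85
```

View pics/s5c.png

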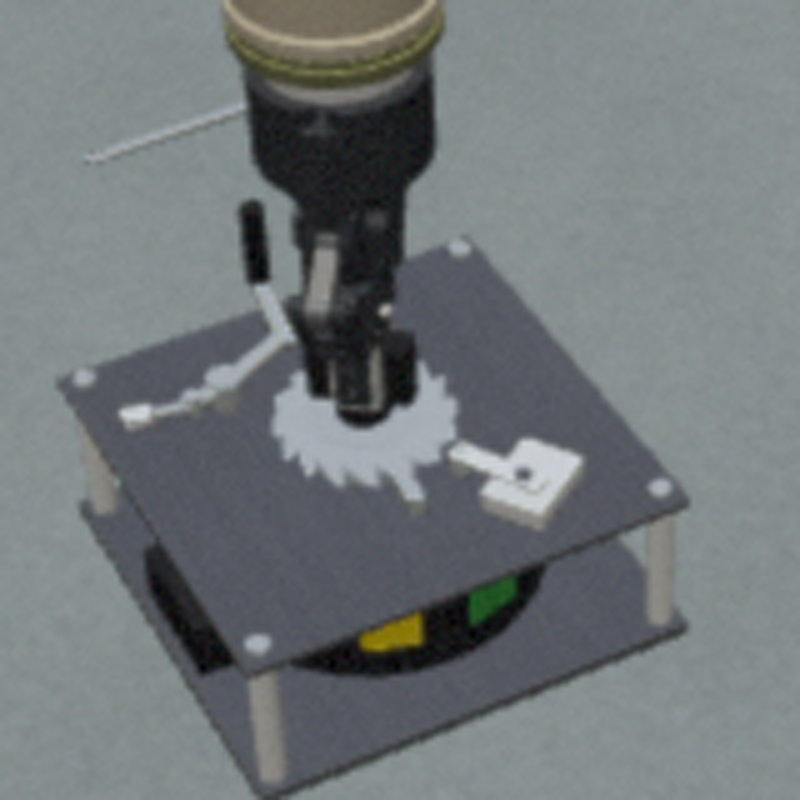

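>>> move_arm([
  [[0,0,0],[0,0,-4]],
  [[0,0,0],[0,0,-4]],
  [[0,0,0],[0,0,-2]],
  [[0,0,0],[0,0,0]],
])

```text
clock: 10.4
ee_pos: [0.5465, -0.0654, 0.1115]
tool_rot: [-180.0, -0.0, 149.4]
force: [-6.4, -1.3, 6.0]
grip_width: 0.0133
```

```bash
python3 - <<'E'
from h import *
st()
snap('w6'); st()
E
```

```text
t 10.4 pos [546.467 -65.379 111.535] rot [-179.984   -0.022  149.405] F [-6.396 -1.312  5.975] M [0.026 1.203 0.159] j7 68.70111396793963 tau7 0.16172090079635382 tau [ -0.571 -49.521   3.674 -33.955  -0.411  -1.959   0.162] w 13.300343369706033
[ 0.546 -0.065  0.112] [-179.984   -0.022  149.405] 0.013300343369706032 [-6.396 -1.312  5.975] [0.026 1.203 0.159] 10.4
t 10.45 pos [546.428 -65.346 111.478] rot [-179.976   -0.026  149.39 ] F [-5.653 -1.045  6.163] M [0.057 1.114 0.14 ] j7 68.67901517131833 tau7 -0.04162989906035364 tau [ -0.611 -49.508   3.672 -33.957  -0.424  -1.96   -0.042] w 13.774308230326046
```

View pics/w6.png

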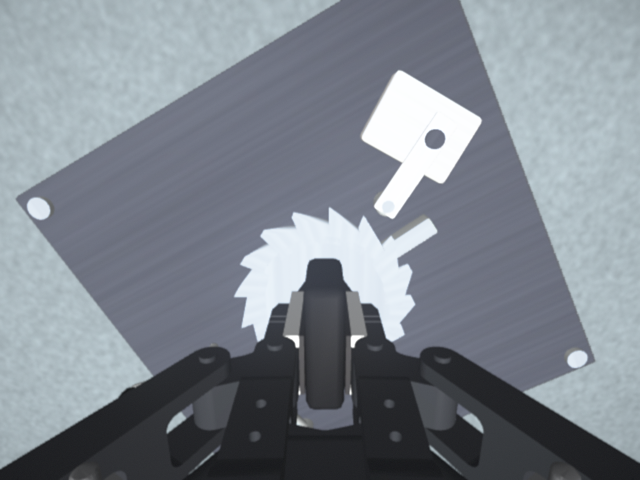

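The lug tip is at about (431,226) and the stop pin at (388,206). I'll measure the gap.

```bash
python3 - <<'E'
from h import *
i=cv2.imread('pics/w6.png'); crop(i,350,170,470,270,6,'pics/w6c.png')
E
```

```text
(no output)
```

View pics/w6c.png

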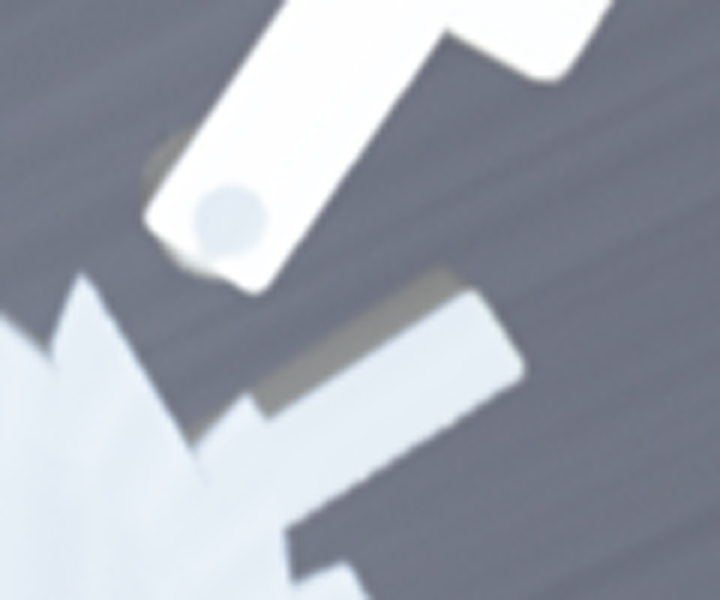

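```bash
python3 - <<'E'
from h import *
T,o,c,d=pickle.load(open('pics/w6.pkl','rb'))
f=lambda x,y,z:at_z(c,350+(x+.5)/6-.5,170+(y+.5)/6-.5,z)
P=[at_z(c,*q,.086) for q in [(38,208),(577,358)]]; print((P[0]+P[1])/2,P, np.linalg.norm(P[0]-P[1]))
for cen in ([.5465,-.0654],[.547,-.066]):
    cen=np.array(cen)
    ang=lambda p:np.degrees(np.arctan2(p[1]-cen[1],p[0]-cen[0]))+2.5
    tip=(f(472,290,.095)+f(525,372,.095))/2
    print('lug tip',ang(tip),np.hypot(*(tip[:2]-cen)))
    for a,b in [((472,290),(268,415)),((525,372),(287,525))]:
        A=f(*a,.095);B=f(*b,.095); print('side dir',np.degrees(np.arctan2(*(A-B)[[1,0]]))+2.5)
    for z in (.096,.1):
        p=f(230,220,z); print('pin',ang(p),np.hypot(*(p[:2]-cen)))
    # depth at pin/lug
u,v=350+230/6,170+220/6
print(d[int(v),int(u)], )
E
```

```text
[ 0.54746018 -0.06594256  0.086     ] [array([ 0.44753541, -0.15786073,  0.086     ]), array([0.64738496, 0.02597562, 0.086     ])] 0.27154308730316945
lug tip 96.57432497815805 0.05751313327123063
side dir 95.48353157934521
side dir 97.27431310269597
pin 118.38012088377468 0.049336376713433217
pin 119.5660014300491 0.04967851791168383
lug tip 97.0237437527583 0.05814893095956782
side dir 95.48353157934521
side dir 97.27431310269597
pin 118.5951010503979 0.05009479973193003
pin 119.76164059657181 0.050440610028906124
0.15680608
```

>>> move_arm([
  [[0,0,0],[0,0,-3]],
  [[0,0,0],[0,0,-3]],
  [[0,0,0],[0,0,-2]],
  [[0,0,0],[0,0,0]],
])

```text
clock: 10.95
ee_pos: [0.5464, -0.0655, 0.1115]
tool_rot: [-180.0, -0.0, 157.4]
force: [-6.2, -0.5, 6.1]
grip_width: 0.0133
```

```bash
cat >> h.py <<'E'
def mz(n=4):
    M=[]
    for i in range(n):
        o=robot.observe(); M.append(np.r_[o['wrist_torque'][2],o['force'],o['tool_rot'][2],o['joint_torque'][6]])
        if i<n-1: robot.capture('wrist')
    M=np.array(M); print('t',round(o['clock'],2),'Mz',M[:,0].round(3),'mean',M[:,0].mean().round(3),'F',M[:,1:4].mean(0).round(2),'yaw',M[:,4].mean().round(3),'tau7',M[:,5].round(3))
E
python3 -c "
from h import *
mz()"
```

```text
t 11.1 Mz [0.091 0.145 0.079 0.116] mean 0.108 F [-6.26 -1.02  6.34] yaw 157.385 tau7 [ 0.162 -0.044 -0.1   -0.111]
```

>>> move_arm([
  [[0,0,0],[0,0,-1]],
  [[0,0,0],[0,0,-1]],
  [[0,0,0],[0,0,0]],
  [[0,0,0],[0,0,0]],
])

```text
clock: 11.6
ee_pos: [0.5464, -0.0654, 0.1115]
tool_rot: [-180.0, -0.0, 159.4]
force: [-6.4, -0.5, 6.1]
grip_width: 0.0135
```

```bash
python3 -c "
from h import *
mz(2)"
```

```text
t 11.65 Mz [0.05  0.016] mean 0.033 F [-6.25 -1.21  6.49] yaw 159.37 tau7 [-0.009 -0.011]
```

>>> move_arm([
  [[0,0,0],[0,0,-0.5]],
  [[0,0,0],[0,0,0]],
  [[0,0,0],[0,0,0]],
])

```text
clock: 12.02
ee_pos: [0.5464, -0.0654, 0.1115]
tool_rot: [-180.0, -0.0, 159.9]
force: [-5.7, -0.4, 6.0]
grip_width: 0.0134
```

```bash
python3 -c "
from h import *
mz(2)"
```

```text
t 12.07 Mz [ 0.001 -0.063] mean -0.031 F [-5.9  -0.85  6.25] yaw 159.861 tau7 [0.05  0.049]
```

>>> move_arm([
  [[0,0,0],[0,0,-0.5]],
  [[0,0,0],[0,0,0]],
  [[0,0,0],[0,0,0]],
])

```text
clock: 12.45
ee_pos: [0.5464, -0.0655, 0.1115]
tool_rot: [-180.0, -0.0, 160.4]
force: [-6.2, -0.7, 6.5]
grip_width: 0.0135
```

```bash
python3 -c "
from h import *
mz(2)"
```

```text
t 12.5 Mz [-0.049 -0.094] mean -0.072 F [-6.41 -0.65  6.34] yaw 160.361 tau7 [0.048 0.047]
```

>>> move_arm([
  [[0,0,0],[0,0,-0.5]],
  [[0,0,0],[0,0,0]],
  [[0,0,0],[0,0,0]],
])

```text
clock: 12.88
ee_pos: [0.5464, -0.0655, 0.1115]
tool_rot: [-180.0, -0.0, 160.9]
force: [-5.2, -1.1, 7.1]
grip_width: 0.0137
```

```bash
python3 -c "
from h import *
mz(2)"
```

```text
t 12.93 Mz [-0.038 -0.007] mean -0.023 F [-5.89 -0.75  6.53] yaw 160.86 tau7 [0.049 0.047]
```

>>> move_arm([
  [[0,0,0],[0,0,-0.5]],
  [[0,0,0],[0,0,0]],
  [[0,0,0],[0,0,0]],
])

```text
clock: 13.3
ee_pos: [0.5464, -0.0655, 0.1115]
tool_rot: [-180.0, -0.0, 161.4]
force: [-6.1, -1.0, 6.7]
grip_width: 0.0135
```

```bash
python3 -c "
from h import *
mz(2)"
```

```text
t 13.35 Mz [-0.037 -0.032] mean -0.034 F [-6.63 -0.99  6.79] yaw 161.359 tau7 [0.049 0.047]
```

>>> move_arm([
  [[0,0,0],[0,0,-0.5]],
  [[0,0,0],[0,0,0]],
  [[0,0,0],[0,0,0]],
])

```text
clock: 13.72
ee_pos: [0.5464, -0.0655, 0.1115]
tool_rot: [-180.0, -0.0, 161.9]
force: [-5.9, -1.8, 6.3]
grip_width: 0.0134
```

```bash
python3 -c "
from h import *
mz(2)"
```

```text
t 13.78 Mz [-0.066 -0.044] mean -0.055 F [-6.19 -1.14  6.54] yaw 161.859 tau7 [0.049 0.048]
```

```bash
python3 - <<'E'
from h import *
snap('w7'); i=cv2.imread('pics/w7.png'); crop(i,330,160,450,260,6,'pics/w7c.png')
E
```

```text
[ 0.5463767  -0.06549181  0.11151671] [-1.79978540e+02 -3.24819021e-02  1.61859521e+02] 0.013631314392846617 [-6.44416324 -0.46543541  6.75552449] [-0.03389667  1.22103525 -0.04411503] 13.775
```

View pics/w7c.png

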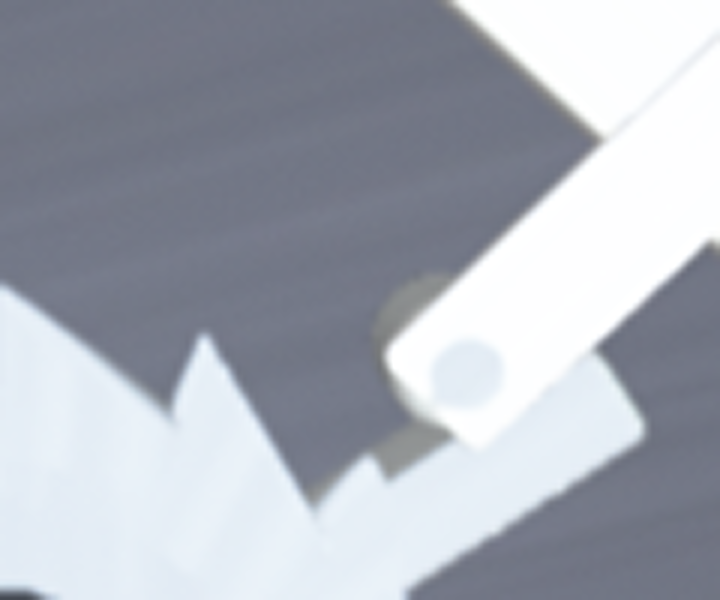

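The stop arm overlaps the lug in view, so contact is close. I'll keep going in 0.5° steps.

>>> move_arm([
  [[0,0,0],[0,0,-0.5]],
  [[0,0,0],[0,0,0]],
  [[0,0,0],[0,0,0]],
])

```text
clock: 14.2
ee_pos: [0.5464, -0.0655, 0.1115]
tool_rot: [-180.0, -0.0, 162.3]
force: [-5.5, -0.3, 6.6]
grip_width: 0.014
```

```bash
python3 -c "
from h import *
mz(2)"
```

```text
t 14.25 Mz [-0.107 -0.192] mean -0.15 F [-5.72 -0.18  6.64] yaw 162.349 tau7 [0.139 0.138]
```

>>> move_arm([
  [[0,0,0],[0,0,-0.5]],
  [[0,0,0],[0,0,0]],
  [[0,0,0],[0,0,0]],
])

```text
clock: 14.62
ee_pos: [0.5464, -0.0654, 0.1115]
tool_rot: [-180.0, -0.0, 162.8]
force: [-5.7, -1.0, 7.5]
grip_width: 0.0134
```

```bash
python3 -c "
from h import *
mz(2)"
```

```text
t 14.68 Mz [-0.32  -0.314] mean -0.317 F [-5.57 -0.64  7.49] yaw 162.83 tau7 [0.37  0.369]
```

>>> move_arm([
  [[0,0,0],[0,0,0]],
  [[0,0,0],[0,0,0]],
], jaw=0)

```text
clock: 14.92
ee_pos: [0.5473, -0.0648, 0.111]
tool_rot: [180.0, 0.0, 163.0]
force: [0.4, 0.7, 0.3]
grip_width: 0.0428
```

```bash
python3 - <<'E'
from h import *
st()
T,o,c,d=pickle.load(open('pics/w3.pkl','rb'))
print('post out',at_z(c,326.5,260.5,.14))
o=robot.observe(); p=o['ee_pos'].copy(); p[2]=.2
plan(0.5435,-0.1735,0.185,90,8,p0=p)
E
```

```text
t 14.93 pos [547.267 -64.818 111.037] rot [179.99    0.042 162.97 ] F [0.449 0.709 0.306] M [-0.054  0.021  0.013] j7 81.54170457610701 tau7 -0.019315227982588112 tau [  0.096 -52.768   4.13  -33.268   0.026   0.004  -0.019] w 42.78386735830911
post out [ 0.546 -0.173  0.14 ]
[[[-3.5,-13.1,1.9],[0,0,np.float64(9.12)]],[[-5.6,-12.4,1.8],[0,0,np.float64(9.12)]],[[-7.5,-11.4,1.9],[0,0,np.float64(9.12)]],[[-9.1,-10.0,1.9],[0,0,np.float64(9.12)]],[[-10.7,-8.5,1.9],[0,0,np.float64(9.12)]],[[-11.8,-6.7,1.8],[0,0,np.float64(9.12)]],[[-12.8,-4.7,1.9],[0,0,np.float64(9.12)]],[[-13.3,-2.6,1.9],[0,0,np.float64(9.12)]]]
end [ 0.543 -0.174  0.185] 90.0104425246916
```

```bash
python3 - <<'E'
from h import *
o=robot.observe(); p=o['ee_pos'].copy(); p[2]=.196
plan(0.5453,-0.173,0.190,216,6,p0=p,yaw0=163)
E
```

```text
[[[-5.0,-17.3,1.0],[0,0,-8.83]],[[-2.2,-17.9,1.0],[0,0,-8.83]],[[0.5,-18.0,1.0],[0,0,-8.83]],[[3.4,-17.8,1.0],[0,0,-8.83]],[[5.9,-17.0,1.0],[0,0,-8.83]],[[8.5,-15.9,1.0],[0,0,-8.83]]]
end [ 0.5453479 -0.1729957  0.19     ] 215.98000000000008
```

>>> move_arm([
  [[0,0,-20],[0,0,0]],
  [[0,0,-35],[0,0,0]],
  [[0,0,-30],[0,0,0]],
  [[0,0,0],[0,0,0]],
])

```text
clock: 15.42
ee_pos: [0.5486, -0.0651, 0.1986]
tool_rot: [179.9, 0.3, 163.0]
force: [-0.1, 0.2, -0.0]
grip_width: 0.0425
```

```bash
python3 - <<'E'
from h import *
snap('w8'); i=cv2.imread('pics/w8.png'); crop(i,240,150,440,300,4,'pics/w8c.png')
E
```

```text
[ 0.54864895 -0.06509214  0.1986249 ] [179.91242145   0.29795387 162.97454946] 0.04252057647699409 [-0.12385596  0.18144843 -0.03089841] [-0.00478657 -0.00564799  0.03672857] 15.425
```

View pics/w8.png

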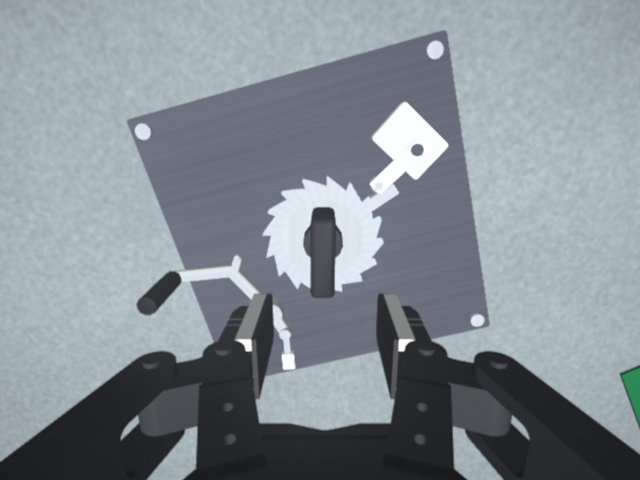

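The lug tip (385,195) is tucked against the stop arm. The pawl post is at about (147,305), still out.

>>> move_arm([
  [[-5,-17.3,1],[0,0,-8.8]],
  [[-2.2,-17.9,1],[0,0,-8.8]],
  [[0.5,-18,1],[0,0,-8.8]],
  [[3.4,-17.8,1],[0,0,-8.8]],
  [[5.9,-17,1],[0,0,-8.8]],
  [[8.5,-15.9,1],[0,0,-9]],
  [[0,0,0],[0,0,0]],
  [[0,0,0],[0,0,0]],
], jaw=0.3)

```text
clock: 16.48
ee_pos: [0.5447, -0.1721, 0.1891]
tool_rot: [179.9, -0.0, -144.2]
force: [0.9, 0.8, 0.5]
grip_width: 0.03
```

```bash
python3 - <<'E'
from h import *
snap('w9')
T,o,c,d=pickle.load(open('pics/w8.pkl','rb')); print('post from w8',at_z(c,147.5,305.5,.14))
E
```

```text
[ 0.54466586 -0.1720983   0.1891128 ] [ 1.79925855e+02 -2.75415373e-02 -1.44187507e+02] 0.02998099403708339 [0.93904248 0.75338521 0.52966481] [-0.01884686 -0.01110119  0.00621886] 16.475
post from w8 [ 0.54490004 -0.17256309  0.14      ]
```

View pics/w9.png

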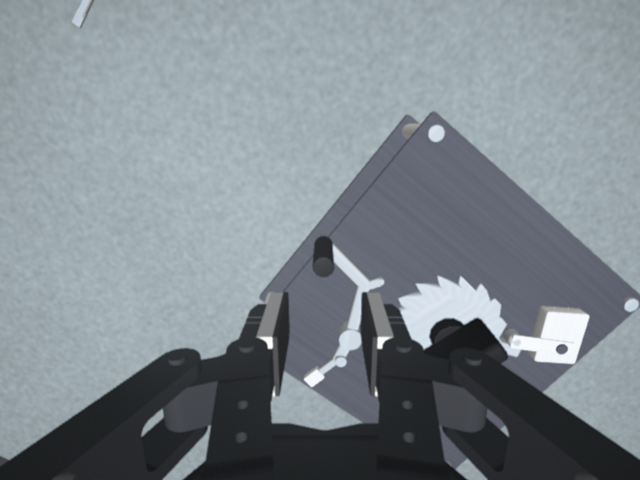

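>>> move_arm([
  [[0,-0.5,26],[0,0,0]],
  [[0,0,26],[0,0,0]],
  [[0,0,20],[0,0,0]],
  [[0,0,10],[0,0,0]],
  [[0,0,0],[0,0,0]],
])

```text
clock: 17.15
ee_pos: [0.5449, -0.1728, 0.1075]
tool_rot: [179.9, -0.0, -144.0]
force: [0.3, -0.1, -0.0]
grip_width: 0.0297
```

>>> move_arm([
  [[0,6,0],[0,0,0]],
  [[0,5,0],[0,0,0]],
  [[0,5,0],[0,0,0]],
  [[0,5,0],[0,0,0]],
  [[0,4,0],[0,0,0]],
  [[0,3,0],[0,0,0]],
  [[0,2,0],[0,0,0]],
  [[0,0,0],[0,0,0]],
])

```text
clock: 18.15
ee_pos: [0.5274, -0.149, 0.1078]
tool_rot: [180.0, -0.0, -144.0]
force: [0.1, 0.2, -0.7]
grip_width: 0.0299
```

>>> move_arm([
  [[0,0,-25],[0,0,0]],
  [[0,0,-35],[0,0,0]],
  [[0,0,-30],[0,0,0]],
  [[0,0,0],[0,0,0]],
])

```text
clock: 18.65
ee_pos: [0.529, -0.1498, 0.2006]
tool_rot: [-179.8, 0.2, -144.0]
force: [-0.5, 0.2, -0.0]
grip_width: 0.0298
```

```bash
python3 - <<'E'
from h import *
snap('w10')
plan(0.5470,-0.0653,0.19,163,6,yaw0=robot.observe()['tool_rot'][2]+360)
E
```

```text
[ 0.5289677  -0.14984682  0.20058281] [-179.79398194    0.19751122 -144.03069095] 0.029819804094408733 [-0.50607039  0.15289201 -0.03502307] [-0.01201525  0.02626039  0.004462  ] 18.65
[[[-10.8,9.5,1.5],[0,0,np.float64(8.83)]],[[-9.2,11.1,1.4],[0,0,np.float64(8.83)]],[[-7.4,12.3,1.5],[0,0,np.float64(8.83)]],[[-5.5,13.3,1.5],[0,0,np.float64(8.83)]],[[-3.3,14.0,1.4],[0,0,np.float64(8.83)]],[[-1.1,14.4,1.5],[0,0,np.float64(8.83)]]]
end [ 0.54701167 -0.06529219  0.1899985 ] 162.99732820013963
```

View pics/w10.png

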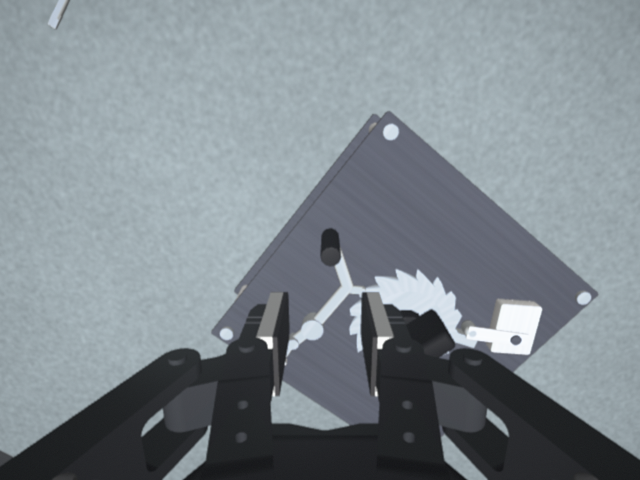

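The pawl is back in, with its post at (331,256) and the nose in among the teeth at about (362,290). I'm going back to the knob.

>>> move_arm([
  [[-10.8,9.5,1.5],[0,0,8.8]],
  [[-9.2,11.1,1.4],[0,0,8.8]],
  [[-7.4,12.3,1.5],[0,0,8.8]],
  [[-5.5,13.3,1.5],[0,0,8.8]],
  [[-3.3,14,1.4],[0,0,8.8]],
  [[-1.1,14.4,1.5],[0,0,8.8]],
  [[0,0,0],[0,0,0]],
  [[0,0,0],[0,0,0]],
], jaw=0)

```text
clock: 19.7
ee_pos: [0.5458, -0.0657, 0.1884]
tool_rot: [-180.0, -0.1, 163.4]
force: [-0.2, 0.3, 0.2]
grip_width: 0.0428
```

```bash
python3 - <<'E'
from h import *
T,o,c,d=pickle.load(open('pics/w10.pkl','rb')); p=at_z(c,331,256,.14);piv=np.array([.5473+.045*.999-.05*.0436,-.0662-.045*.0436-.05*.999])
print('post',p,'pawl angle',np.arctan2(p[1]-piv[1],p[0]-piv[0])-np.arctan2(-.1448-piv[1],.5236-piv[0]))
snap('w11'); i=cv2.imread('pics/w11.png'); crop(i,220,140,420,290,4,'pics/w11c.png'); to(.5470,-.0653,.111,163)
E
```

```text
post [ 0.52503629 -0.14850974  0.14      ] pawl angle 0.055435488003442224
[ 0.54580697 -0.06574329  0.18844994] [-1.79953469e+02 -5.95493515e-02  1.63353557e+02] 0.04275627758370486 [-0.15913842  0.2647958   0.18506201] [-0.04139228  0.05490309 -0.00091379] 19.7
start-axes shift mm [-0.9  1.  77.7] turn [-0.04 -0.04  0.29]
```

View pics/w11.png

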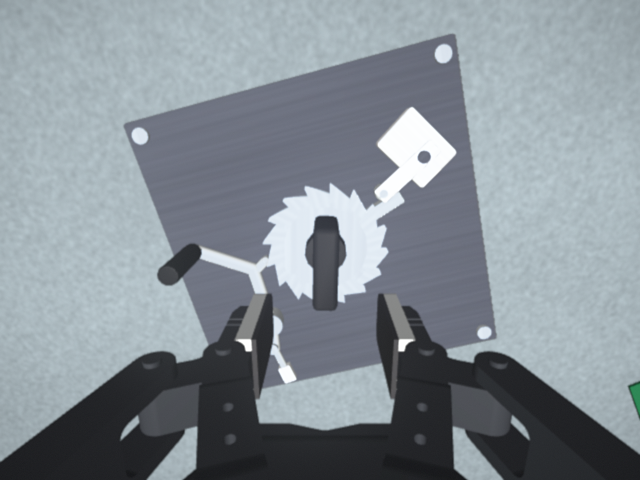

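View pics/w11c.png

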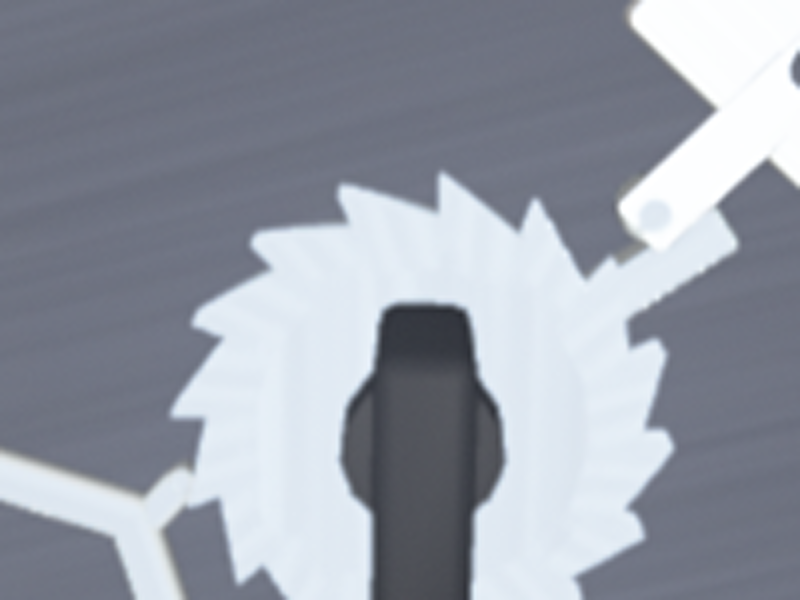

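>>> move_arm([
  [[-0.9,1,25],[0,0,0.3]],
  [[0,0,25],[0,0,0]],
  [[0,0,20],[0,0,0]],
  [[0,0,7],[0,0,0]],
  [[0,0,0],[0,0,0]],
])

```text
clock: 20.38
ee_pos: [0.5473, -0.0648, 0.1121]
tool_rot: [-180.0, -0.0, 162.9]
force: [-0.7, -0.6, 1.0]
grip_width: 0.0427
```

>>> move_arm([
  [[0,0,0],[0,0,0]],
  [[0,0,0],[0,0,0]],
  [[0,0,0],[0,0,0]],
  [[0,0,0],[0,0,0]],
], jaw=1, squeeze=40)

```text
clock: 20.88
ee_pos: [0.5477, -0.0658, 0.1132]
tool_rot: [-180.0, 0.1, 162.8]
force: [-3.1, -4.4, 6.5]
grip_width: 0.0133
```

```bash
python3 -c "
from h import *
st();mz(2)"
```

```text
t 20.88 pos [547.672 -65.819 113.216] rot [-179.957    0.088  162.794] F [-3.095 -4.434  6.514] M [-0.821  0.66  -0.197] j7 81.25512321801129 tau7 0.18384162336587906 tau [ -2.887 -50.019   0.887 -32.58   -1.298  -0.793   0.184] w 13.295579818855586
t 20.93 Mz [-0.197 -0.237] mean -0.217 F [-3.01 -4.39  6.13] yaw 162.794 tau7 [0.184 0.184]
```

>>> move_arm([
  [[0,0,0],[0,0,2]],
  [[0,0,0],[0,0,3]],
  [[0,0,0],[0,0,3]],
  [[0,0,0],[0,0,3]],
  [[0,0,0],[0,0,2]],
  [[0,0,0],[0,0,1]],
  [[0,0,0],[0,0,0]],
  [[0,0,0],[0,0,0]],
])

```text
clock: 21.92
ee_pos: [0.5476, -0.066, 0.1132]
tool_rot: [-180.0, 0.1, 148.8]
force: [-3.6, -4.9, 6.3]
grip_width: 0.0132
```

```bash
python3 -c "
from h import *
mz(2); snap('w12')
i=cv2.imread('pics/w12.png'); crop(i,160,180,320,300,5,'pics/w12c.png')
"
```

```text
t 21.98 Mz [0.089 0.043] mean 0.066 F [-3.23 -4.78  5.6 ] yaw 148.811 tau7 [-0.072 -0.07 ]
[ 0.54759469 -0.06596968  0.1132221 ] [-1.79964379e+02  9.68935977e-02  1.48809952e+02] 0.013177919217983362 [-2.88177332 -4.69649838  4.86173933] [-0.92256159  0.67325532  0.04288976] 21.975
```

View pics/w12.png

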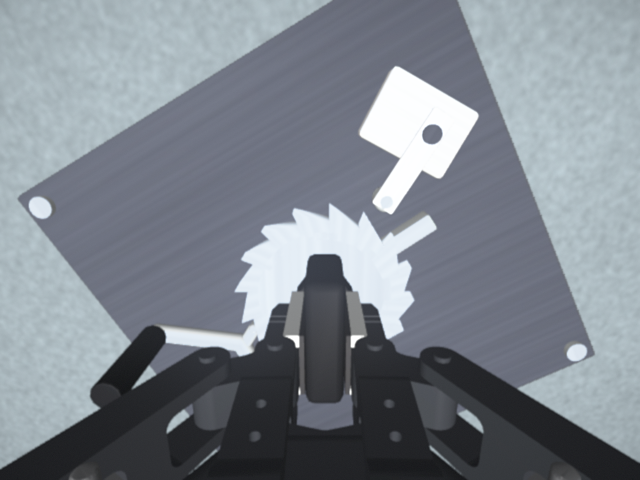

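```bash
python3 - <<'E'
from h import *
i=cv2.imread('pics/w12.png'); crop(i,70,300,270,450,4,'pics/w12d.png')
T,o,c,d=pickle.load(open('pics/w12.pkl','rb')); p=at_z(c,106,393,.14);piv=np.array([.5473+.045*.999-.05*.0436,-.0662-.045*.0436-.05*.999])
print('post',p,'pawl angle',np.arctan2(p[1]-piv[1],p[0]-piv[0])-np.arctan2(-.1448-piv[1],.5236-piv[0]))
E
```

```text
post [ 0.52318753 -0.14468357  0.14      ] pawl angle -0.0036364243678610464
```

View pics/w12d.png

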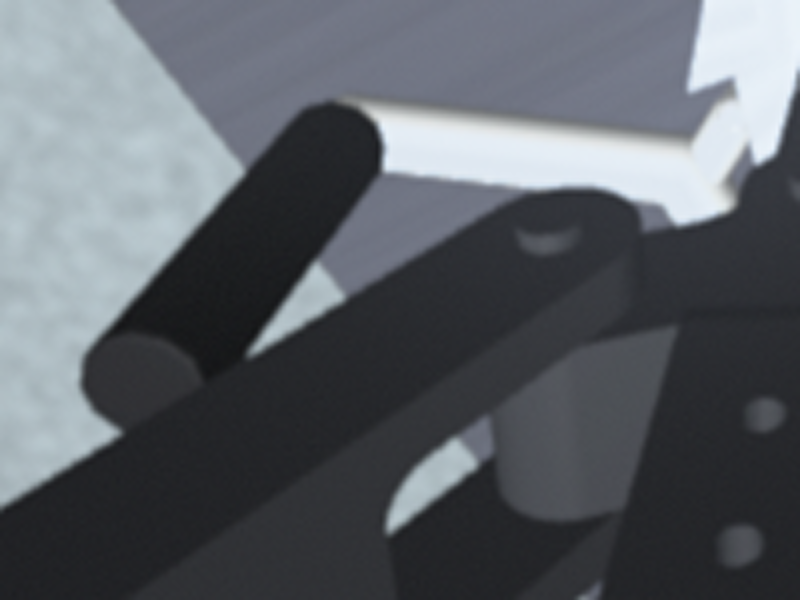

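The pawl angle is about 0, so click 1 has dropped in. Now click 2.

>>> move_arm([
  [[0,0,0],[0,0,3]],
  [[0,0,0],[0,0,4]],
  [[0,0,0],[0,0,5]],
  [[0,0,0],[0,0,5]],
  [[0,0,0],[0,0,4]],
  [[0,0,0],[0,0,1.5]],
  [[0,0,0],[0,0,0]],
  [[0,0,0],[0,0,0]],
])

```text
clock: 23.02
ee_pos: [0.5474, -0.0662, 0.1132]
tool_rot: [-180.0, 0.1, 126.3]
force: [-5.2, -6.7, 6.1]
grip_width: 0.0134
```

```bash
python3 -c "
from h import *
mz(2); snap('w13')
"
```

```text
t 23.07 Mz [ 0.074 -0.041] mean 0.017 F [-4.6  -6.14  6.54] yaw 126.29 tau7 [-0.006 -0.004]
[ 0.54743154 -0.06621947  0.11323241] [-1.79987041e+02  1.00949859e-01  1.26290160e+02] 0.013064401124726715 [-3.95639019 -5.57624093  6.99962227] [-1.06479059  0.8304286  -0.0409207 ] 23.075
```

View pics/w13.png

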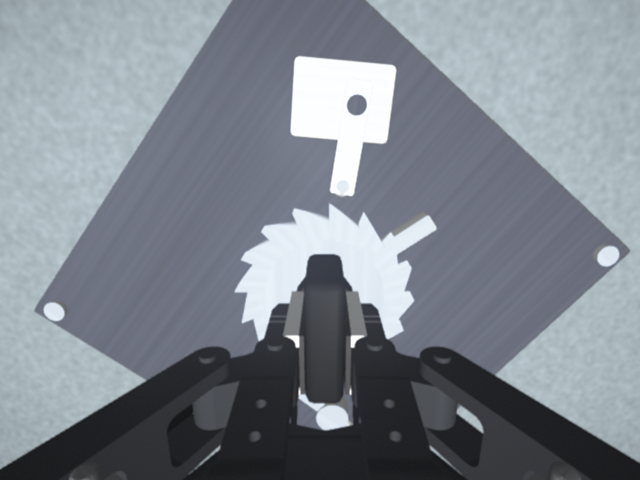

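>>> move_arm([
  [[0,0,0],[0,0,3]],
  [[0,0,0],[0,0,4]],
  [[0,0,0],[0,0,5]],
  [[0,0,0],[0,0,5]],
  [[0,0,0],[0,0,4]],
  [[0,0,0],[0,0,1.5]],
  [[0,0,0],[0,0,0]],
  [[0,0,0],[0,0,0]],
])

```text
clock: 24.12
ee_pos: [0.5472, -0.0663, 0.1132]
tool_rot: [-180.0, 0.1, 103.8]
force: [-5.6, -4.9, 7.8]
grip_width: 0.0135
```

```bash
python3 -c "
from h import *
mz(2); snap('s14','scene'); snap('w14')
i=cv2.imread('pics/s14.png'); crop(i,200,150,360,310,5,'pics/s14c.png')
"
```

```text
t 24.18 Mz [ 0.025 -0.068] mean -0.021 F [-5.45 -5.15  8.04] yaw 103.788 tau7 [-0.002  0.001]
[ 0.54717781 -0.06629551  0.11320633] [-1.79999139e+02  9.04480773e-02  1.03789688e+02] 0.013347319799572875 [-5.29541641 -5.41953474  8.30056939] [-1.20480197  1.1436696  -0.06825901] 24.175
[ 0.54719399 -0.06631103  0.11321346] [1.79999138e+02 9.02689164e-02 1.03784440e+02] 0.01303457822243757 [-5.83710339 -5.59245941  7.36225679] [-1.22903157  1.03203114 -0.00244345] 24.225
```

View pics/s14c.png

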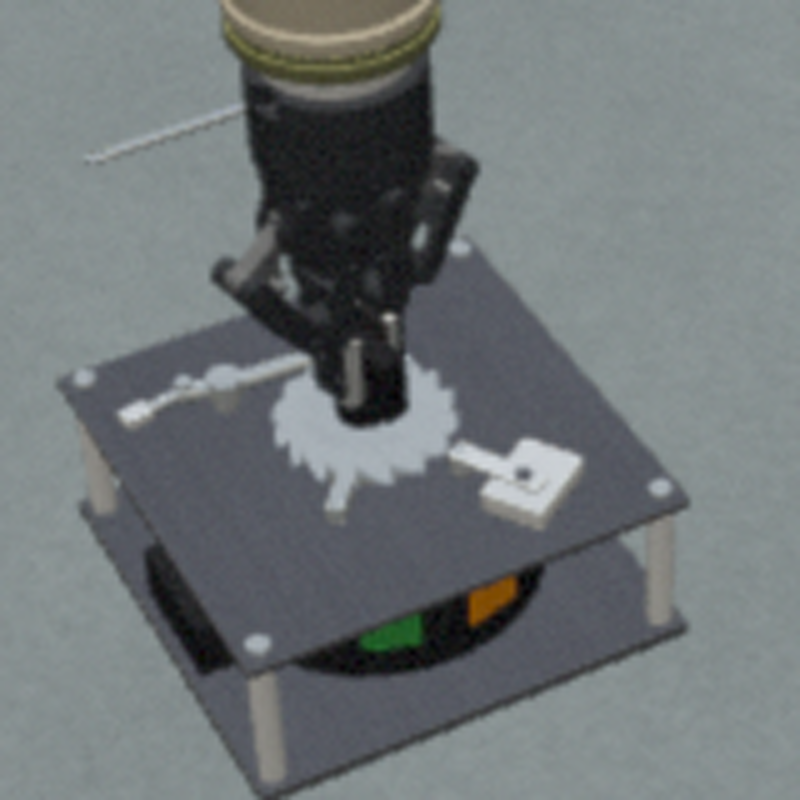

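View pics/w14.png

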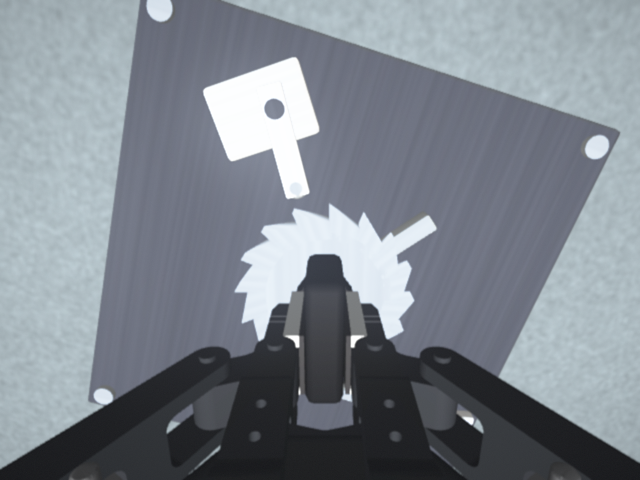

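Forward of click 3, by about 5°. Now I ease it back.

>>> move_arm([
  [[0,0,0],[0,0,-1]],
  [[0,0,0],[0,0,-1]],
  [[0,0,0],[0,0,-0.5]],
  [[0,0,0],[0,0,-0.5]],
  [[0,0,0],[0,0,0]],
  [[0,0,0],[0,0,0]],
])

```text
clock: 25.02
ee_pos: [0.5472, -0.0663, 0.1132]
tool_rot: [180.0, 0.1, 106.8]
force: [-5.7, -5.4, 7.9]
grip_width: 0.0136
```

```bash
python3 -c "
from h import *
mz(2)"
```

```text
t 25.07 Mz [-0.089 -0.123] mean -0.106 F [-5.49 -5.74  7.98] yaw 106.779 tau7 [0.058 0.056]
```

>>> move_arm([
  [[0,0,0],[0,0,-0.5]],
  [[0,0,0],[0,0,0]],
  [[0,0,0],[0,0,0]],
])

```text
clock: 25.45
ee_pos: [0.5472, -0.0663, 0.1132]
tool_rot: [-180.0, 0.1, 107.3]
force: [-5.7, -5.4, 6.8]
grip_width: 0.0134
```

```bash
python3 -c "
from h import *
mz(2)"
```

```text
t 25.5 Mz [-0.057 -0.088] mean -0.072 F [-5.51 -5.13  7.43] yaw 107.282 tau7 [0.055 0.053]
```

>>> move_arm([
  [[0,0,0],[0,0,-0.5]],
  [[0,0,0],[0,0,0]],
  [[0,0,0],[0,0,0]],
])

```text
clock: 25.88
ee_pos: [0.5472, -0.0663, 0.1132]
tool_rot: [-180.0, 0.1, 107.8]
force: [-5.6, -5.1, 8.0]
grip_width: 0.0131
```

```bash
python3 -c "
from h import *
mz(2)"
```

```text
t 25.93 Mz [-0.052 -0.037] mean -0.045 F [-5.32 -5.36  7.71] yaw 107.78 tau7 [0.05  0.049]
```

>>> move_arm([
  [[0,0,0],[0,0,-0.5]],
  [[0,0,0],[0,0,0]],
  [[0,0,0],[0,0,0]],
])

```text
clock: 26.3
ee_pos: [0.5472, -0.0663, 0.1132]
tool_rot: [-180.0, 0.1, 108.3]
force: [-5.9, -5.6, 7.1]
grip_width: 0.0137
```

```bash
python3 -c "
from h import *
mz(2)"
```

```text
t 26.35 Mz [-0.038 -0.018] mean -0.028 F [-5.72 -5.83  7.72] yaw 108.281 tau7 [0.048 0.047]
```

>>> move_arm([
  [[0,0,0],[0,0,-0.5]],
  [[0,0,0],[0,0,0]],
  [[0,0,0],[0,0,0]],
])

```text
clock: 26.72
ee_pos: [0.5472, -0.0663, 0.1132]
tool_rot: [180.0, 0.1, 108.8]
force: [-5.2, -5.9, 8.3]
grip_width: 0.0133
```

```bash
python3 -c "
from h import *
mz(2)"
```

```text
t 26.77 Mz [-0.014 -0.021] mean -0.018 F [-4.83 -5.87  7.69] yaw 108.779 tau7 [0.048 0.047]
```

>>> move_arm([
  [[0,0,0],[0,0,-0.5]],
  [[0,0,0],[0,0,0]],
  [[0,0,0],[0,0,0]],
])

```text
clock: 27.15
ee_pos: [0.5472, -0.0663, 0.1132]
tool_rot: [-180.0, 0.1, 109.3]
force: [-5.5, -6.4, 8.6]
grip_width: 0.0131
```

```bash
python3 -c "
from h import *
mz(2)"
```

```text
t 27.2 Mz [-0.057 -0.035] mean -0.046 F [-5.36 -6.1   7.88] yaw 109.28 tau7 [0.048 0.047]
```

>>> move_arm([
  [[0,0,0],[0,0,-0.5]],
  [[0,0,0],[0,0,0]],
  [[0,0,0],[0,0,0]],
])

```text
clock: 27.58
ee_pos: [0.5472, -0.0663, 0.1132]
tool_rot: [-180.0, 0.1, 109.8]
force: [-4.9, -6.1, 7.6]
grip_width: 0.0133
```

```bash
python3 -c "
from h import *
mz(2)"
```

```text
t 27.62 Mz [-0.059 -0.048] mean -0.053 F [-5.33 -5.86  7.89] yaw 109.777 tau7 [0.085 0.084]
```

>>> move_arm([
  [[0,0,0],[0,0,-0.4]],
  [[0,0,0],[0,0,0]],
  [[0,0,0],[0,0,0]],
])

```text
clock: 28.0
ee_pos: [0.5472, -0.0663, 0.1132]
tool_rot: [-180.0, 0.1, 110.2]
force: [-5.4, -5.4, 8.8]
grip_width: 0.0133
```

```bash
python3 -c "
from h import *
mz(2)"
```

```text
t 28.05 Mz [-0.213 -0.22 ] mean -0.217 F [-5.38 -5.53  8.4 ] yaw 110.167 tau7 [0.183 0.182]
```

The torque rises from 0.048 to 0.18 N m, so the tooth is seated lightly on the pawl. Release and lift.

>>> move_arm([
  [[0,0,0],[0,0,0]],
  [[0,0,0],[0,0,0]],
  [[0,0,0],[0,0,0]],
], jaw=0)

```text
clock: 28.42
ee_pos: [0.5475, -0.0638, 0.1121]
tool_rot: [180.0, -0.0, 110.3]
force: [0.2, -0.2, 0.6]
grip_width: 0.0428
```

>>> move_arm([
  [[0,0,-15],[0,0,0]],
  [[0,0,-30],[0,0,0]],
  [[0,0,-40],[0,0,0]],
  [[0,0,-30],[0,0,0]],
  [[10,0,0],[0,0,0]],
  [[0,0,0],[0,0,0]],
  [[0,0,0],[0,0,0]],
])

```text
clock: 29.3
ee_pos: [0.5434, -0.0548, 0.2262]
tool_rot: [-179.9, -0.0, 110.3]
force: [0.5, -0.3, -0.3]
grip_width: 0.043
```

```bash
python3 - <<'E'
from h import *
snap('w15'); i=cv2.imread('pics/w15.png'); crop(i,220,130,420,280,4,'pics/w15c.png')
E
```

```text
[ 0.54338565 -0.05478517  0.22622689] [-1.79902474e+02 -2.72979356e-02  1.10307998e+02] 0.0429736988890401 [ 0.51855666 -0.31356431 -0.34600592] [ 0.01900963 -0.02317661 -0.02311371] 29.3
```

View pics/w15.png

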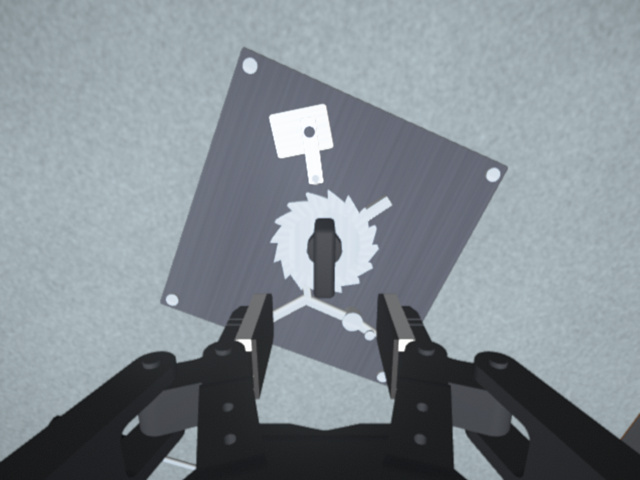

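>>> move_arm([
  [[-30,0,-5],[0,0,0]],
  [[-35,0,-5],[0,0,0]],
  [[-25,0,-5],[0,0,0]],
  [[0,0,0],[0,0,0]],
  [[0,0,0],[0,0,0]],
])

```text
clock: 29.98
ee_pos: [0.5749, -0.1386, 0.2413]
tool_rot: [-179.9, -0.1, 110.3]
force: [0.1, 0.1, 0.3]
grip_width: 0.0427
```

```bash
python3 - <<'E'
from h import *
snap('w16'); i=cv2.imread('pics/w16.png'); crop(i,220,80,420,230,4,'pics/w16c.png')
E
```

```text
[ 0.57486308 -0.13864679  0.24128742] [-1.79931387e+02 -5.46848924e-02  1.10302082e+02] 0.04267602133846934 [0.12087764 0.14253444 0.31560393] [ 0.01967052 -0.02217649  0.0342565 ] 29.975
```

View pics/w16.png

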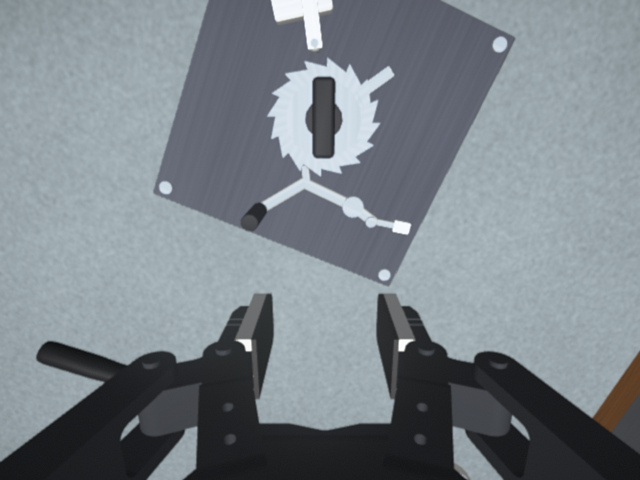

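View pics/w16c.png

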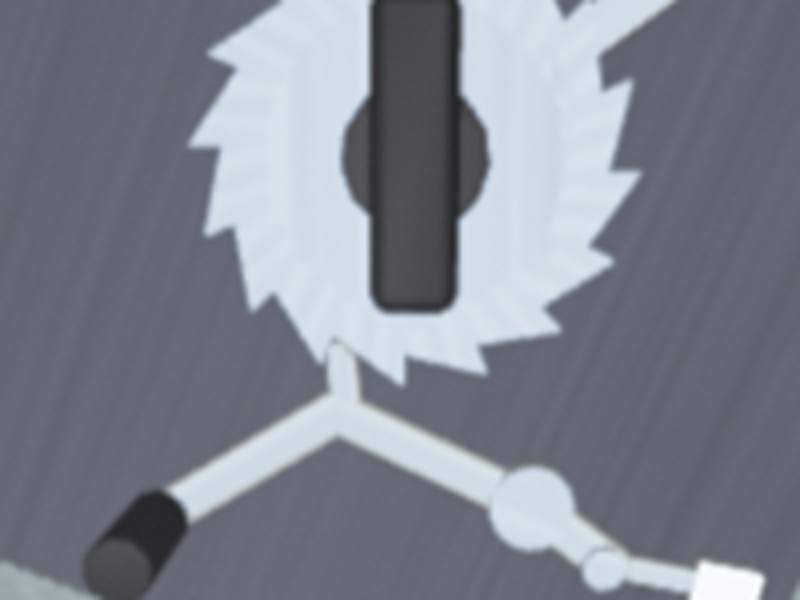

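```bash
python3 - <<'E'
from h import *
T,o,c,d=pickle.load(open('pics/w16.pkl','rb'))
i=cv2.imread('pics/w16.png'); crop(i,340,50,420,110,8,'pics/w16l.png')
P=[at_z(c,*q,.086) for q in [(500,44),(384,275),(166,188)]]
cen=(P[0]+P[2])/2; print('cen',cen,[np.degrees(np.arctan2(*(P[a]-P[b])[[1,0]])) for a,b in [(0,1),(1,2)]])
p=at_z(c,250,222,.14);piv=np.array([cen[0]+.045*.999-.05*.0436,cen[1]-.045*.0436-.05*.999])
l=np.radians(-2.5)
print('post',p,'from pivot dist',np.hypot(*(p[:2]-piv)),'angle',np.arctan2(p[1]-piv[1],p[0]-piv[0])-l-np.arctan2(-.0293,-.0658))
t=at_z(c,390,71,.095); print('lug local',np.degrees(np.arctan2(t[1]-cen[1],t[0]-cen[0]))+2.5,np.hypot(*(t-cen)[:2]))
# wing edges
for a,b in [((313,90),(313,150)),((334.5,90),(334,150))]:
    A=at_z(c,*a,.142);B=at_z(c,*b,.142);print('wing world',np.degrees(np.arctan2(*(A-B)[[1,0]])))
E
```

```text
cen [ 0.54760371 -0.06587558  0.086     ] [np.float64(87.50275518310721), np.float64(-2.504037683747704)]
post [ 0.52417321 -0.14416496  0.14      ] from pivot dist 0.07126664060538444 angle 0.0038448013259171354
lug local 57.95347180686996 0.05666775345367735
wing world 109.80091396469723
wing world 110.24021641047351
```

View pics/w16l.png

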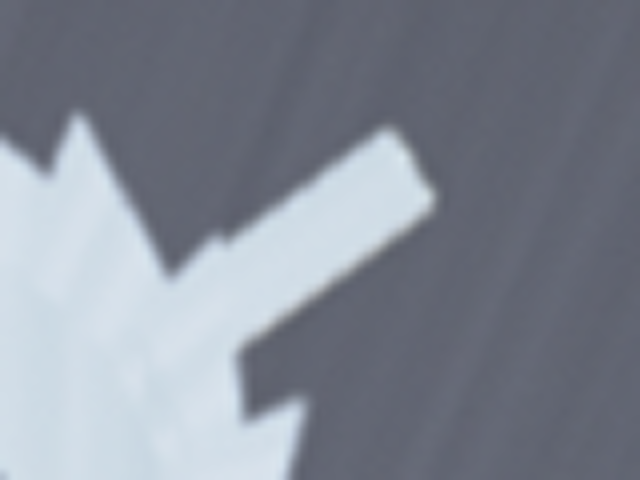

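```bash
python3 -c "
from workcell import robot
print(robot.hand_in(), robot.observe()['clock'])"
```

```text
the job is handed in; nothing more can be done
the job is handed in; nothing more can be done
```

I handed the job in at about 30 s, with the gripper clear of everything. The reel rests at click 3 past home with the pawl in.

- **Sequence:** I flicked the pawl out and turned the knob back about 99° to the home stop. I pressed at about 0.37 N m, roughly 5 N at the pin once friction is taken off. I then flicked the pawl in, letting its spring seat it. From there I advanced three clicks one at a time and eased back until the torque rose from 0.05 to 0.18 N m, meaning the tooth was lightly on the pawl.
- **Last picture:**
  - The pawl is in, at about 0.00 rad, with its nose against the tooth face.
  - The wing is at 110°, about 46° from its start. That is two clicks, so the reel went from click 5 to click 3.
  - It is about 52° forward of the stop contact, which puts home at about 0.26, inside the stated range.
- **Checks that disagreed or were missing:**
  - I saw the pawl drop directly only for click 1. The drops at clicks 2 and 3 were hidden by the gripper and follow from the tool angle and the final picture.
  - The lug read 58° in the picture, against about 56° expected, which is within measuring error.
  - The tool's torque was the measure of contact. It settled at about 0.05 N m while turning, below the stated 0.12 N m friction, so the contact loads are approximate.
- **Other objects:** The gripper stayed above the unit and I saw nothing else disturbed, but I did not take a final check picture of the bearing and tray.

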